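Hold the strongbox latch open with its key

TASK

First take the watch stand off the strongbox lid and stand it on the white plinth midway between the other two watch stands, in line with them, facing the same way, and let go of it. Then take the key from the wooden tool block, ease it all the way into the strongbox lock, twisting it a little to and fro wherever it catches on the sticky levers, and turn it a quarter turn clockwise against the latch spring. Finish still gripping the key and holding it turned, so that I can lift the lid; leave the other two stands, the loupe and the oil jar where they are.

Things in the scene. Friction and masses are not known exactly. Their poses are not given: they have to be found in the camera images.
- stand_lid: Watch stand that is on the strongbox lid at the start, 170 g: white base 58 x 46 x 6 mm, stem, grey round cushion (axis along y, 36 mm long, radius 20, centre at x = 8, z = 56 mm) with a black strap band (radius 23.5, 18 mm wide) and a steel watch 38 mm across on its front, leaning back 20 degrees; 85 mm high in all. Origin: centre of the base's underside; the watch faces -x, z up.
- stand_lid_grip (a point): Point in that stand's cushion at which to grasp it from above: 9 mm behind its origin (+x) and 62 mm up. Close the fingers along the stand's y on the cushion's two flat round ends, 36 mm apart.
- stand_lid_face (a point): Point in that stand's watch: 20 mm in front of its origin (-x) and 65 mm up; tells which way it faces.
- stand_left: Second, identical watch stand, on the plinth's +y half, facing the plinth's front. Stays where it is. Origin: centre of its base's underside.
- stand_right: Third, identical watch stand, on the plinth's -y half. Stays where it is. Origin: centre of its base's underside.
- plinth: Low white display plinth, fixed, 85 (x) x 260 (y) x 12 mm high. Origin: centre of its underside. x runs from its front to its back: the watches on it face -x; the two stands on it are about 86 mm either side of its middle along y.
- row_middle (a point): Centre of the plinth's top: midway between the other two stands, where the base of the third belongs. Axes as the plinth's.
- block: Wooden tool block, fixed, 60 (x) x 160 (y) x 45 mm high. Origin: centre of its underside. The key stands in a slot 45 mm from the middle towards -y; watch screwdrivers and punches stand up to 52 mm above its top, all at least 48 mm from the key towards +y.
- key: Double-bit key, 69 mm long, 45 g, standing upright in the tool block, bow up. Origin: centre of its tip, z up along it. Blade 18 mm wide (y) x 4 mm thick (x), 28 mm long from the slightly tapered tip to a round collar 15 mm across, 3 mm thick, that rests on the block's top (lift 28 mm to draw it). Shank 8 mm across. The blade is alike on both edges: it fits the lock either way round.
- key_tip (a point): Centre of the key's tip (the key's origin).
- key_bow (a point): Centre of the key's black bow, 56 mm above the tip; bow 32 mm wide (y), 26 mm high, 9 mm thick (x). Grasp it here from above, fingers closing along the key's x on the 9 mm thickness. Grip firmly (30 N or more) so that it does not twist in the fingers.
- strongbox: Grey steel strongbox, fixed, 200 (x) x 300 (y) mm, lid top 100 mm high. Origin: centre of its underside, front faces -x. The lock, a brass plug in a steel rosette (47 mm across, 2.5 mm high), is in the lid's top 55 mm in front of the centre; the stand is on the rear half of the lid.
- lock (a point): Centre of the plug's face, 100 mm up, flush with the lid. Axes as the strongbox's. The key's slot, straight down, is 19.4 mm long along y and 5.4 mm wide along x, with a 2.5 mm bevel at the mouth.
- lever_top (a point): 11.5 mm below the plug's face: top of the upper of two 5 mm lever plates (the lower one's top is 6 mm deeper). Each has the same slot but sticks 18 to 24 degrees out of line, the upper clockwise from above, the lower anticlockwise. The key stops on it: press lightly (3 to 8 N) and twist it slowly up to about 27 degrees each way, the plug turning along, until it drops past.
- lock_home (a point): 28 mm below the plug's face: where the key's tip is when the key is fully home, its collar resting on the plug. Over the last 5 mm the tip pushes down a sprung stop (about 3 N); only with the key home can the plug turn more than about 31 degrees either way.
- plug (a joint): Turn of the plug in rad: 0 at rest (slot along the box's y), grows clockwise seen from above; a quarter is 1.57, the stop 1.6. A spring drives it back (0.08 N m per rad; with the levers' friction some 0.19 N m at a quarter), so it turns half-way back if the key is let go. The plug lags the key by some 4 degrees of play and the key lags the fingers a little: turn slightly past a quarter.
- loupe: Black eyeglass loupe, 30 mm wide, 30 mm high, on the bench. Leave alone.
- oil_jar: Small amber jar with a steel cap, 34 mm wide, 42 mm high, on the bench. Leave alone.
Not all that is in view belongs to the job. Leave any blue or purple look-alike of the key alone.

How it is judged:
On the way, in this order (a step that is already met when the one before it is completed fails the run):
1. the watch stand from the lid stands on the plinth between the other two, let go (x of stand_lid in the frame of row_middle between -0.018 and 0.018 m and y of stand_lid in the frame of row_middle between -0.018 and 0.018 m and z of stand_lid in the frame of row_middle between -0.004 and 0.006 m and angle between stand_lid's own z axis and vertical below 0.1 rad and angle between the x axis of stand_lid and the x axis of plinth, either way round below 0.3 rad and x of stand_lid_face in the frame of row_middle below 0 m and linear speed of stand_lid below 0.02 m/s and contact force between the fingers and stand_lid below 0.1 N), for 0.2 s.
2. the key is fully home in the lock (z of key_tip in the frame of lock below -0.0255 m and horizontal distance between key_tip and lock below 0.004 m and angle between key's own z axis and vertical below 0.15 rad), for 0.1 s.
3. the plug is turned a quarter with the key home (all of step 2 and value of joint plug above 1.3 rad), for 0.2 s.
At the end, for the whole second after the job is handed in: Lid stand upright and released on the plinth, within 18 mm of the row's middle each way, facing front within 17 degrees; key in the lock, tip 25.5 mm or more below the plug face, upright on the axis; plug turned at least 1.3 rad clockwise and still; fingers still gripping the key (over 1 N) (all of step 1 and all of step 3 and not (velocity of joint plug above 0.2 rad/s) and contact force between the fingers and key above 1 N); the arm keeps its last pose, push and grip.
It fails at once if one of the two stands on the plinth is moved by more than 15 mm or tipped (distance of any of stand_left, stand_right from where it was at the start of the episode above 0.015 m or angle between any of stand_left, stand_right's own z axis and vertical above 0.4 rad).
It fails at once if the watch stand is knocked over or tipped (angle between stand_lid's own z axis and vertical above 0.8 rad).
It fails at once if the loupe or the oil jar is moved by more than 25 mm (distance of any of loupe, oil_jar from where it was at the start of the episode above 0.025 m).
It also fails if it takes over 72 s, if anything falls off the work surface, if the arm or the gripper's body presses on something with over 40 N, if the wrist force passes 120 N, or if a joint passes its speed limit or range.

ROBOT

A 6-joint arm with a two-finger parallel gripper is mounted at the origin on the work surface. World frame = base frame: x ahead of the robot, y to its left, z up, the work surface at z = 0. Lengths are in m, angles in rad, forces in N, time in s.
With the tool pointing down it reaches from about 0.325 to 0.9 m from the base axis. Payload 6.1 kg.
Tool frame: the origin (TCP) lies at the very end of the fingers, on their centre line; the grasp point (between the pads) lies 19 mm behind it; y points along the fingers, z is the direction in which the jaws open and shut, and the axes are right-handed (so a half turn about y gives the same grasp; the last joint's range is limited). The gripper opens to 85 mm and grips with 20 to 120 N. Pads are 22 mm wide; open, the fingers measure 114 mm over their backs; the gripper's body (76 mm by 85 mm) begins 54 mm behind the grasp point. The pads swing forward as they close: fully open they stand 13 mm farther back than shut.
Start: joints at [-1.473, 0.22, 1.526, -0, 1.395, -0.126], TCP at [0.139, -0.609, 0.231] pointing down, gripper open.
Joint ranges: [-2.98, 2.98], [-0.91, 2.08], [0.09, 2.57], [-1.24, 4.39], [0.2, 2.65], [-2.68, 2.68]. Speed limits (rad/s): [2.57, 2.57, 3.01, 3.14, 3.14, 3.14].

INTERFACE

Orientations are given as a unit quaternion [w, x, y, z].
In Python, from rig import env, camera gives the robot as it stands.
- The arm moves only by the tool carry_out, never from a script. Its argument "motion" is a list of rows, each an object with "travel": the shift along the tool's x, y, z in cm, a list of three; "turn": the turn about the tool's y in degrees. In form: [{"travel": [tx, ty, tz], "turn": turn}, ...]. A call has 1 to 10 rows; each row shifts and turns the pose as measured when the row begins, along the tool's axes as they then stand; what a row does not reach is not made up. A row lasts 1/10 s, in which the tool goes at most 50 mm and 8.59 degrees, less where a joint would pass 70% of its speed; a pose out of reach is approached as far as the arm can. A call is refused whole if a number of a shift passes 5 or a number of a turn 8.59, either way. A call with a gripper value outside its range is refused whole. "fingers" is the closure, from 0 (fully open) to 1 (shut), set as the call begins (left out, the last holds). The fingers move at their own pace and stop on an object; "newtons" is the grip in N (left out, the last holds). Time passes only in rows, so rows that do not move let the fingers close. It gives the time, the measured TCP pose, the force and the opening at its end, in the units of the state.
- env.sense(): the state, without advancing time (a new reading comes with each control period).
- camera(name): name is "scene" or "top" or "wrist"; returns a dict with "color" (480x640x3 uint8, red, green, blue), "fov_y" (degrees; the focal length in pixels is half the picture's height over the tangent of half this angle, whatever the lens; pixels are square), "cx", "cy" (the principal point, pixels), "extrinsics" (4x4, takes a point from camera to world coordinates); the wrist camera has in their place "mount" (4x4, takes a point from camera to tool coordinates, whose origin is the TCP and whose axes are the tool frame's). Camera axes: x right, y down, z forward; pixel columns grow to the right and rows downward; lengths in m; the calibration is good to about 2 mm. A picture is of the moment at which its call begins: read the wrist's pose just before it. There is no depth.
- env.close_job(): hands the job in, once; it reports no verdict.
The state is a dict: "time_s": time; "joints": joint angles; "qd": joint speeds; "tau": joint torques, N m; "position": TCP position; "ee_rot": TCP orientation; "force": force on the tool from outside, world axes, zero at the start; "torque": the same for the moment, N m; "width": finger opening in m.
Only numpy, scipy, OpenCV 4.12 (cv2) and the standard library are available. Lean on these libraries where they do the work, as an engineer would, in place of code of your own. Each camera call takes 0.05 s, during which the arm holds its last target.

## Working session

There is one attempt and no reset: what is moved stays moved. The work goes in short steps, Python scripts to look and compute and a tool call to move; the robot and the scene stay as the last step left them, time stands still between calls to the robot, and variables do not carry over. Pictures are saved under pics/ and viewed, and the job is handed in when it is done.

Besides the shell and the picture viewer there is one more tool, called as name(argument=value, ...) on one line, values as JSON. carry_out: Moves the arm, as the interface text tells. Its arguments: {"type":"object","properties":{"motion":{"type":"array"},"fingers":{"type":"number"},"newtons":{"type":"number"}},"required":["motion"]}

```bash
ls; mkdir -p pics; python3 - <<'E'
from rig import env, camera
import cv2,numpy as np
s=env.sense(); print(s)
for n in ["scene","top","wrist"]:
    c=camera(n); cv2.imwrite(f"pics/{n}0.png",c["color"][:,:,::-1])
    print(n,{k:(np.round(v,4).tolist() if not np.isscalar(v) else v) for k,v in c.items() if k!="color"})
E
```

```text
pics
{'time_s': 0.0, 'joints': array([-1.47307085e+00,  2.21259257e-01,  1.52761265e+00, -2.38781175e-06,
        1.39469243e+00, -1.26125038e-01]), 'qd': array([-0.00174643, -0.00034679, -0.00129306, -0.0020749 , -0.000584  ,
       -0.00022683]), 'tau': array([ 2.98894008e-05, -4.96902931e+01, -3.89395773e+01, -1.69659666e-04,
        1.08877823e-02,  3.04781331e-06]), 'position': array([ 0.13866175, -0.60880326,  0.2301779 ]), 'ee_rot': array([ 0.07898715, -0.07896901,  0.70337902, -0.70198495]), 'force': array([0.04854083, 0.18654863, 0.52849797]), 'torque': array([ 0.00343671, -0.01071557,  0.03915086]), 'width': 0.0852317262470728}
scene {'fov_y': 49.79254757806187, 'cx': 318.8078123363245, 'cy': 234.45100606500554, 'extrinsics': [[0.173, 0.8404, -0.5136, 0.9621], [0.9849, -0.1444, 0.0953, -0.0619], [0.0059, -0.5224, -0.8527, 0.8712], [0.0, 0.0, 0.0, 1.0]]}
top {'fov_y': 51.602876377580635, 'cx': 317.284087518072, 'cy': 234.09493677725277, 'extrinsics': [[-0.0213, -0.9941, 0.106, 0.4203], [-0.9997, 0.0222, 0.0077, 0.0262], [-0.01, -0.1058, -0.9943, 1.1167], [0.0, 0.0, 0.0, 1.0]]}
wrist {'fov_y': 63.862092565499914, 'cx': 316.5641870930019, 'cy': 237.2397966825254, 'mount': [[-0.0008, 0.9639, 0.2663, -0.0675], [0.0005, -0.2663, 0.9639, -0.1414], [1.0, 0.0009, -0.0003, -0.0002], [0.0, 0.0, 0.0, 1.0]]}
```

View pics/scene0.png

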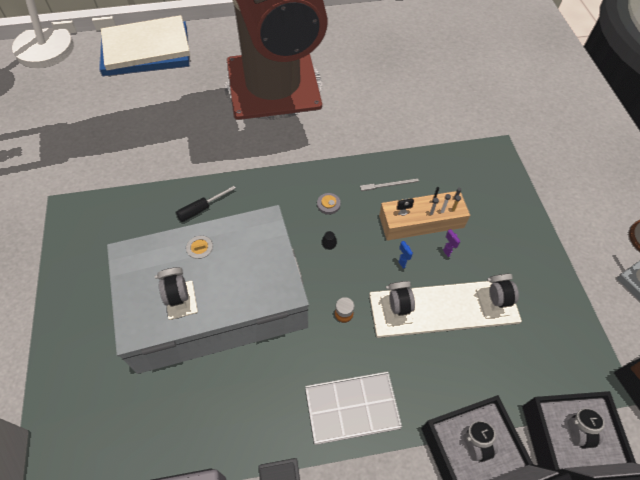

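View pics/top0.png

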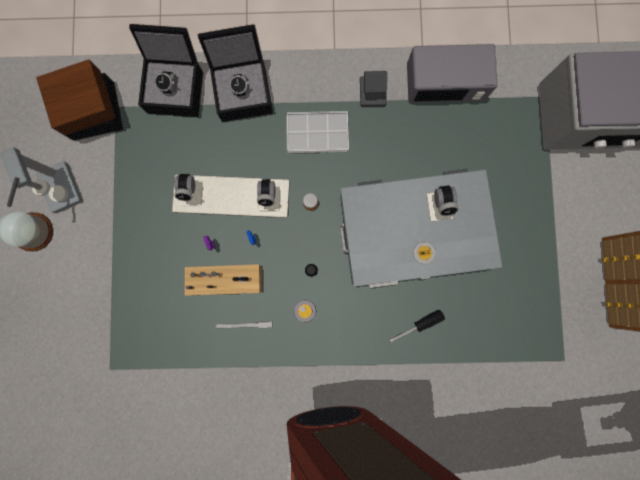

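View pics/wrist0.png

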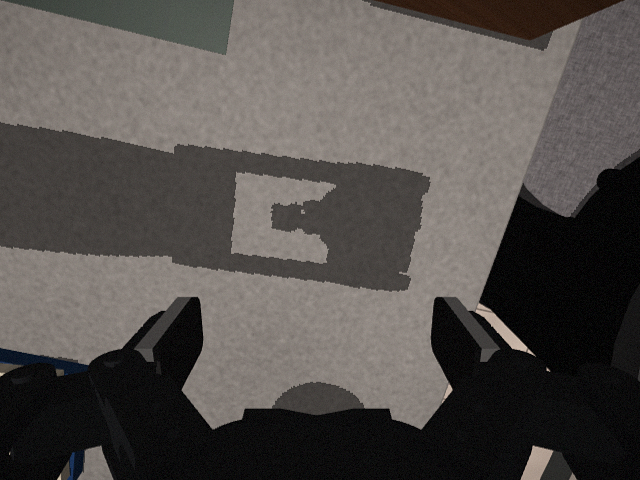

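The top view shows three things. The lid stand is near (446,200) and the lock rosette is on the lid at (425,253), with a brass dish decoy off the box at (305,311). The plinth stands are at (184,187) and (266,193). The black-bowed key is in the block at about (240,279), and the blue and purple look-alikes lie at (251,238) and (209,243). I'll enlarge these next.

```bash
cat > h.py <<'E'
from rig import env, camera
import cv2,numpy as np
from scipy.spatial.transform import Rotation as Ro
def Rq(q): return Ro.from_quat([q[1],q[2],q[3],q[0]]).as_matrix()
def tcp():
    s=env.sense(); T=np.eye(4); T[:3,:3]=Rq(s["ee_rot"]); T[:3,3]=s["position"]; return T
def shot(n,save=None):
    T=tcp(); c=camera(n)
    c["X"]=c["extrinsics"] if n!="wrist" else T@c["mount"]
    c["f"]=240/np.tan(np.radians(c["fov_y"]/2)); c["img"]=np.ascontiguousarray(c["color"][:,:,::-1])
    if save: cv2.imwrite(f"pics/{save}.png",c["img"])
    return c
def ray(c,u,v):
    d=c["X"][:3,:3]@np.array([(u-c["cx"])/c["f"],(v-c["cy"])/c["f"],1]); return c["X"][:3,3],d/np.linalg.norm(d)
def onz(c,u,v,z):
    o,d=ray(c,u,v); return o+d*(z-o[2])/d[2]
def proj(c,p):
    q=np.linalg.inv(c["X"])@np.append(p,1); return np.array([c["cx"]+c["f"]*q[0]/q[2],c["cy"]+c["f"]*q[1]/q[2]])
def tri(c1,p1,c2,p2):
    o1,d1=ray(c1,*p1);o2,d2=ray(c2,*p2)
    A=np.array([d1,-d2]).T; t=np.linalg.lstsq(A,o2-o1,rcond=None)[0]
    a=o1+d1*t[0];b=o2+d2*t[1]; return (a+b)/2,np.linalg.norm(a-b)
def go(target,yawdir=None):
    """print travel in tool cm to target tcp; yawdir: wanted world direction of tool z"""
    T=tcp(); t=T[:3,:3].T@(np.array(target)-T[:3,3])*100
    print("tcp",T[:3,3].round(4),"toolz",T[:3,2].round(3),"tooly",T[:3,1].round(3),"travel cm",t.round(2))
    if yawdir is not None:
        w=T[:3,:3].T@np.append(yawdir,0); a=np.degrees(np.arctan2(w[0],w[2])); print("turn deg",round(a,2),"or",round((a+90)%180-90,2))
E
python3 - <<'E'
from h import *
T=tcp(); print(T.round(3))
t=shot("top"); s=shot("scene")
i=t["img"]
a=cv2.resize(i[160:300,170:320],None,fx=5,fy=5,interpolation=cv2.INTER_CUBIC)[:,:]
cv2.imwrite("pics/c1.png",cv2.resize(a,(750,600)) if a.shape[0]>600 else a)
a=cv2.resize(i[160:295,335:510],None,fx=4.4,fy=4.4,interpolation=cv2.INTER_CUBIC); cv2.imwrite("pics/c2.png",a)
i=s["img"]
a=cv2.resize(i[170:345,360:530],None,fx=3.4,fy=3.4,interpolation=cv2.INTER_CUBIC);cv2.imwrite("pics/c3.png",a)
a=cv2.resize(i[205:370,100:310],None,fx=3.6,fy=3.6,interpolation=cv2.INTER_CUBIC);cv2.imwrite("pics/c4.png",a)
E
```

```text
[[-0.975 -0.     0.222  0.139]
 [-0.222  0.002 -0.975 -0.609]
 [-0.    -1.    -0.002  0.23 ]
 [ 0.     0.     0.     1.   ]]
```

View pics/c1.png

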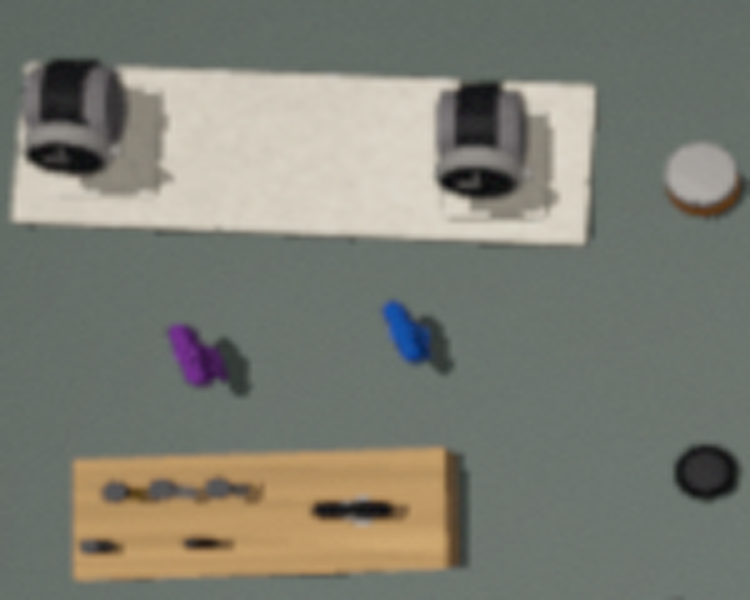

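View pics/c2.png

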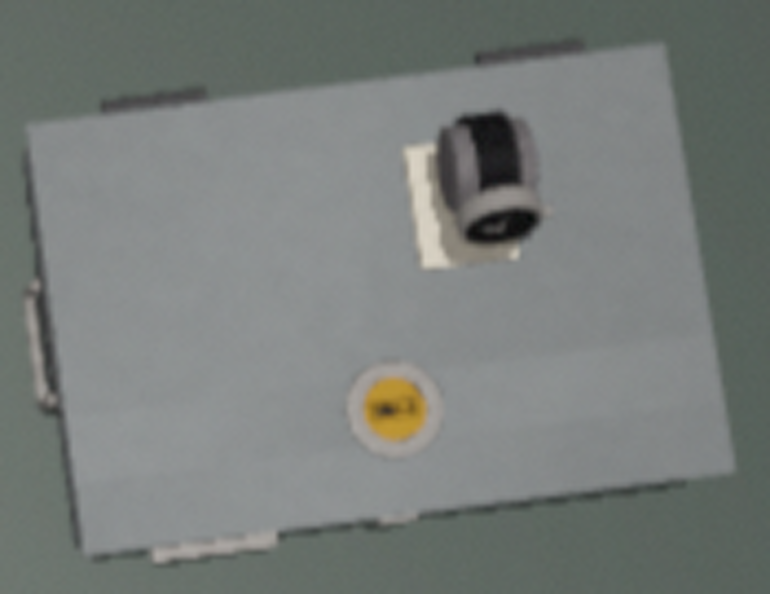

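View pics/c3.png

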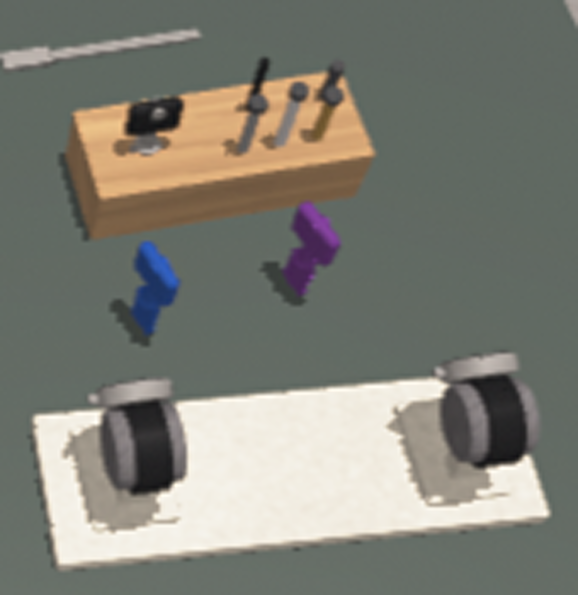

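View pics/c4.png

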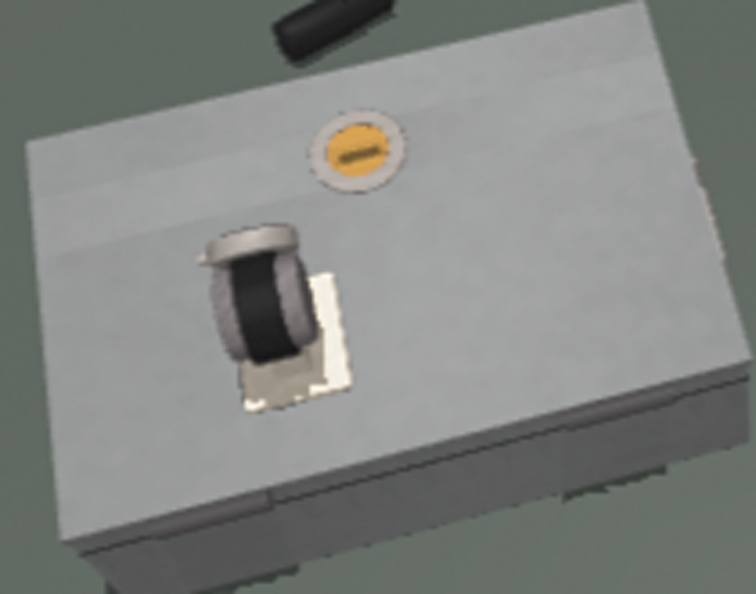

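```bash
python3 - <<'E'
from h import *
t=shot("top"); s=shot("scene")
C=lambda x,y,f,ox,oy:(ox+x/f-.4,oy+y/f-.4)
c2=[C(x,y,4.4,335,160) for x,y in [(28,125),(664,43),(735,470),(88,552)]]
P=[onz(t,*p,0.1) for p in c2]; print("lid",np.round(P,4).tolist(), "centre",np.mean(P,0).round(4))
print("sides",[round(np.linalg.norm(P[i]-P[(i+1)%4]),4) for i in range(4)])
ex=(P[0]+P[1]-P[2]-P[3]); ex/=np.linalg.norm(ex); print("boxx",ex.round(3),np.degrees(np.arctan2(ex[1],ex[0])))
ey=(P[0]+P[3]-P[1]-P[2]); print("boxy yaw",np.degrees(np.arctan2(ey[1],ey[0]))-90)
lt=C(395,409,4.4,335,160); ls=C(358,151,3.6,100,205)
print("lock",onz(t,*lt,.1),onz(s,*ls,.1),tri(t,lt,s,ls))
# masks: plinth top
for c,n in((t,"top"),(s,"scene")):
    hsv=cv2.cvtColor(c["img"],cv2.COLOR_BGR2HSV)
# plinth corners c1 scale 5->(150*5=750,140*5=700->600) y factor 600/140
D=lambda x,y:(170+x/5-.4,160+y/(600/140)-.4)
P=[onz(t,*D(x,y),0.012) for x,y in [(24,63),(596,84),(587,243),(11,222)]]
print("plinth",np.round(P,4).tolist(),"c",np.mean(P,0).round(4),[round(np.linalg.norm(P[i]-P[(i+1)%4]),4) for i in range(4)])
ey=(P[0]+P[3]-P[1]-P[2]); print("yaw",np.degrees(np.arctan2(ey[1],ey[0]))-90)
P=[onz(s,*C(x,y,3.4,360,170),0.012) for x,y in [(34,413),(0,0),(548,516),(60,566)]]
print("plinth scene",np.round(P,4).tolist(), ((P[0]+P[2])/2).round(4))
# block
P=[onz(t,*D(x,y),0.045) for x,y in [(73,459),(447,449),(452,567),(73,580)]]
print("block",np.round(P,4).tolist(),"c",np.mean(P,0).round(4),[round(np.linalg.norm(P[i]-P[(i+1)%4]),4) for i in range(4)])
ey=(P[0]+P[3]-P[1]-P[2]); print("yaw",np.degrees(np.arctan2(ey[1],ey[0]))-90)
# key bow centre : top and scene
kt=D(352,510); ks=C(153,117,3.4,360,170)
print("key bow",tri(t,kt,s,ks), onz(t,*kt,.045+.028))
# stand cushion: 
print("stand base corners",[onz(t,*C(x,y,4.4,335,160),.106).round(4).tolist() for x,y in [(405,147),(423,268),(518,260)]])
print("  scene",[onz(s,*C(x,y,3.6,100,205),.106).round(4).tolist() for x,y in [(332,272),(351,385),(246,410)]])
print("strap top", tri(t,C(489,160,4.4,335,160),s,C(262,290,3.6,100,205)))
E
```

```text
lid [[0.6239, -0.0172, 0.1], [0.6563, -0.3189, 0.1], [0.454, -0.3402, 0.1], [0.4227, -0.0397, 0.1]] centre [ 0.5392 -0.179   0.1   ]
sides [np.float64(0.3034), np.float64(0.2034), np.float64(0.3021), np.float64(0.2025)]
boxx [0.994 0.108 0.   ] 6.183961125499289
boxy yaw 6.043718546925035
lock [ 0.48577864 -0.18432542  0.1       ] [ 0.48666063 -0.18312432  0.1       ] (array([ 0.48588381, -0.1839159 ,  0.09893423]), np.float64(0.0012374529829266541))
plinth [[0.682, 0.3566, 0.012], [0.6646, 0.0966, 0.012], [0.5798, 0.1019, 0.012], [0.5969, 0.3617, 0.012]] c [0.6308 0.2292 0.012 ] [np.float64(0.2606), np.float64(0.0849), np.float64(0.2603), np.float64(0.0853)]
yaw -3.7984263462637955
plinth scene [[0.5797, 0.1046, 0.012], [0.3009, 0.1468, 0.012], [0.6829, 0.3554, 0.012], [0.666, 0.0985, 0.012]] [0.6313 0.23   0.012 ]
block [[0.4701, 0.3236, 0.045], [0.4716, 0.1617, 0.045], [0.4125, 0.1601, 0.045], [0.4095, 0.3232, 0.045]] c [0.4409 0.2421 0.045 ] [np.float64(0.1619), np.float64(0.0591), np.float64(0.1631), np.float64(0.0606)]
yaw 0.8000125198265948
key bow (array([0.44133686, 0.19854838, 0.07121728]), np.float64(0.00014118382512906644)) [0.44131734 0.19832402 0.073     ]
stand base corners [[0.6081, -0.1932, 0.106], [0.5508, -0.199, 0.106], [0.5536, -0.2433, 0.106]]
  scene [[0.5526, -0.1973, 0.106], [0.6098, -0.1917, 0.106], [0.6138, -0.2375, 0.106]]
strap top (array([ 0.58975634, -0.21557544,  0.16918598]), np.float64(0.0007464713643762309))
```

```bash
python3 - <<'E'
from h import *
a=np.radians(5.5); go([.591,-.217,.235],[np.sin(a),-np.cos(a)])
E
```

```text
tcp [ 0.1387 -0.6093  0.2311] toolz [ 0.222 -0.975 -0.   ] tooly [-0.  0. -1.] travel cm [-52.81  -0.38 -28.22]
turn deg 7.32 or 7.32
```

carry_out(motion=[{"travel": [-4.4, 0, -2.35], "turn": 0}, {"travel": [-4.4, 0, -2.35], "turn": 0}, {"travel": [-4.4, 0, -2.35], "turn": 0}, {"travel": [-4.4, 0, -2.35], "turn": 0}, {"travel": [-4.4, 0, -2.35], "turn": 0}, {"travel": [-4.4, 0, -2.35], "turn": 0}, {"travel": [-4.4, 0, -2.35], "turn": 0}, {"travel": [-4.4, 0, -2.35], "turn": 0}, {"travel": [-4.4, 0, -2.35], "turn": 0}, {"travel": [-4.4, 0, -2.35], "turn": 7.3}], fingers=0)

```text
time_s: 1.35
position: [0.516, -0.2845, 0.2311]
ee_rot: [-0.03, 0.029, -0.705, 0.708]
force: [-0.2, -0.3, -0.6]
width: 0.0851
```

```bash
python3 - <<'E'
from h import *
a=np.radians(5.5); go([.591,-.217,.235],[np.sin(a),-np.cos(a)])
shot("wrist","w1")
E
```

```text
tcp [ 0.516  -0.2845  0.2311] toolz [ 0.082 -0.997  0.004] tooly [ 0.002 -0.004 -1.   ] travel cm [-8.03 -0.4  -6.11]
turn deg -0.79 or -0.79
```

View pics/w1.png

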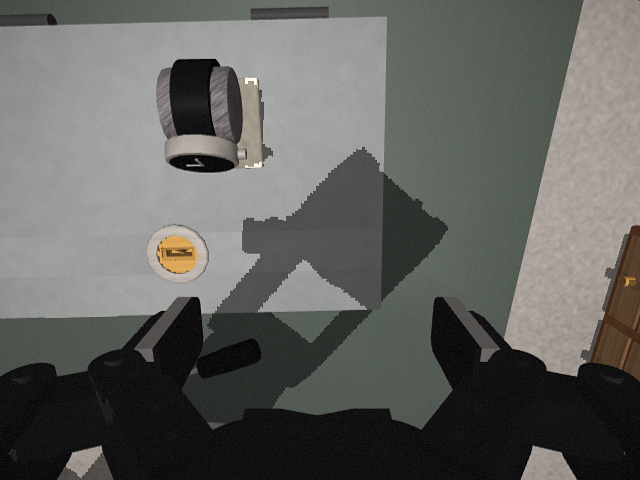

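```bash
python3 - <<'E'
from h import *
w=shot("wrist")
h=cv2.cvtColor(w["img"],cv2.COLOR_BGR2HSV)
m=cv2.inRange(h,(12,120,90),(32,255,255)); m[:, 300:]=0
n,l,st,ce=cv2.connectedComponentsWithStats(cv2.morphologyEx(m,cv2.MORPH_CLOSE,np.ones((9,9))))
for i in range(1,n):
    if st[i,4]>100: print(st[i],ce[i],onz(w,*ce[i],.1))
# cushion end edges: triangulate strap/band top region
m=cv2.inRange(h,(0,0,0),(180,255,45)); m[150:]=0;m[:50]=0;m[:,:120]=0;m[:,280:]=0
n,l,st,ce=cv2.connectedComponentsWithStats(m)
for i in range(1,n):
    if st[i,4]>300: print(st[i],ce[i],onz(w,*ce[i],.175))
i=w["img"][40:290,120:290]; cv2.imwrite("pics/w1c.png",cv2.resize(i,None,fx=2.4,fy=2.4,interpolation=cv2.INTER_CUBIC))
for nm,u,v in [("base right top",257,79),("base right front",261,166)]: print(nm,onz(w,u,v,.106))
# predicted: grip point ends
a=np.radians(5.5); ey=np.array([-np.sin(a),np.cos(a),0]); ex=np.array([np.cos(a),np.sin(a),0]);O=np.array([.582,-.218,.1])
for sgn in(1,-1):
    print("cush end top",proj(w,O+ex*.008+ey*.018*sgn+[0,0,.076]), "strap edge top", proj(w,O+ex*.008+ey*.009*sgn+[0,0,.0795]))
E
```

```text
[ 166  245   40   37 1127] [185.48624667 262.77639752] [ 0.48686172 -0.18306293  0.1       ]
[ 181   72   49   76 2923] [202.27642833 109.06534382] [ 0.59456627 -0.21738939  0.175     ]
base right top [ 0.61818093 -0.23306379  0.106     ]
base right front [ 0.56290801 -0.23761753  0.106     ]
cush end top [164.68355595 119.67032581] strap edge top [180.60666768 118.98165299]
cush end top [238.17371893 117.92328148] strap edge top [218.02198051 118.09203366]
```

View pics/w1c.png

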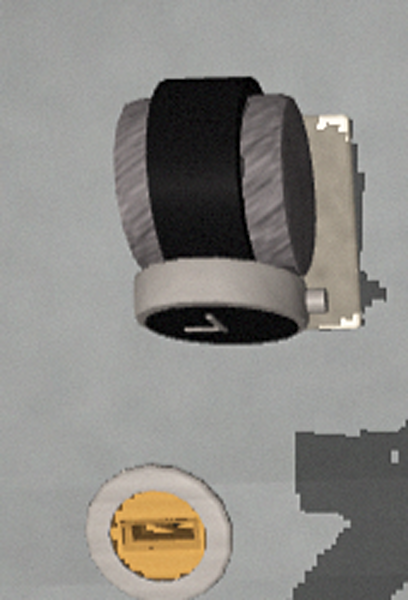

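The wrist view agrees with the other two: lock at about (0.486, -0.183), stand grip at about (0.591, -0.217). I'll move over the stand.

```bash
python3 - <<'E'
from h import *
a=np.radians(5.5); go([.591,-.217,.235],[np.sin(a),-np.cos(a)])
E
```

```text
tcp [ 0.5184 -0.2815  0.231 ] toolz [ 0.086 -0.996  0.003] tooly [ 0.003 -0.002 -1.   ] travel cm [-7.79 -0.4  -5.81]
turn deg -0.59 or -0.59
```

carry_out(motion=[{"travel": [-4.0, -0.1, -3.0], "turn": 0}, {"travel": [-3.8, -0.1, -2.8], "turn": 0.5}, {"travel": [0, 0, 0], "turn": 0}])

```text
time_s: 1.75
position: [0.5887, -0.2194, 0.2328]
ee_rot: [-0.029, 0.027, -0.705, 0.708]
force: [-0.6, -0.5, -0.2]
width: 0.0852
```

```bash
python3 - <<'E'
from h import *
w=shot("wrist","w2")
a=np.radians(5.5); go([.591,-.217,.143],[np.sin(a),-np.cos(a)])
E
```

```text
tcp [ 0.5871 -0.2212  0.2326] toolz [ 0.078 -0.997  0.004] tooly [ 0.001 -0.004 -1.   ] travel cm [-0.41  8.96 -0.43]
turn deg -1.02 or -1.02
```

View pics/w2.png

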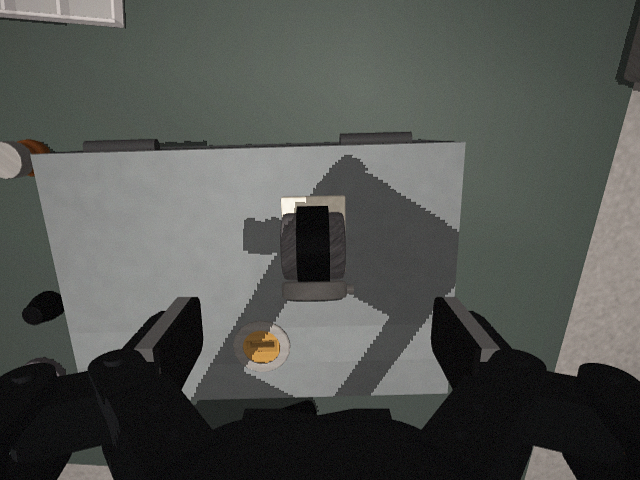

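carry_out(motion=[{"travel": [-0.4, 2.5, -0.4], "turn": -1}, {"travel": [0, 2.5, 0], "turn": 0}, {"travel": [0, 2.0, 0], "turn": 0}, {"travel": [0, 0, 0], "turn": 0}])

```text
time_s: 2.2
position: [0.5886, -0.2215, 0.1617]
ee_rot: [-0.035, 0.034, -0.704, 0.709]
force: [-0.7, 1.0, 0.1]
width: 0.085
```

```bash
python3 - <<'E'
from h import *
a=np.radians(5.5); go([.591,-.217,.143],[np.sin(a),-np.cos(a)])
w=shot("wrist","w3")
a=np.radians(5.5); ey=np.array([-np.sin(a),np.cos(a),0]); ex=np.array([np.cos(a),np.sin(a),0]);O=np.array([.582,-.218,.1])
for sgn in(1,-1): print("cush end top",proj(w,O+ex*.008+ey*.018*sgn+[0,0,.076]))
E
```

```text
tcp [ 0.5886 -0.2215  0.1617] toolz [ 0.097 -0.995  0.008] tooly [ 0.001 -0.008 -1.   ] travel cm [-0.28  1.87 -0.44]
turn deg 0.07 or 0.07
cush end top [256.37974924 318.46257019]
cush end top [355.44861704 318.31763579]
```

View pics/w3.png

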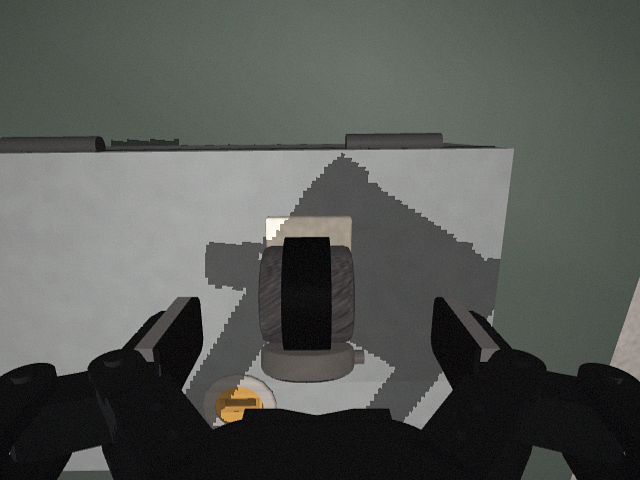

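carry_out(motion=[{"travel": [-0.3, 0.5, -0.45], "turn": 0}, {"travel": [0, 1.4, 0], "turn": 0}, {"travel": [0, 0, 0], "turn": 0}])

```text
time_s: 2.55
position: [0.5929, -0.2198, 0.147]
ee_rot: [-0.036, 0.031, -0.702, 0.71]
force: [-0.3, 1.0, -0.8]
width: 0.085
```

```bash
python3 - <<'E'
from h import *
a=np.radians(5.5); go([.591,-.217,.143],[np.sin(a),-np.cos(a)])
w=shot("wrist","w4")
E
```

```text
tcp [ 0.5929 -0.2198  0.147 ] toolz [ 0.095 -0.995  0.012] tooly [ 0.008 -0.011 -1.   ] travel cm [ 0.17  0.39 -0.3 ]
turn deg -0.04 or -0.04
```

View pics/w4.png

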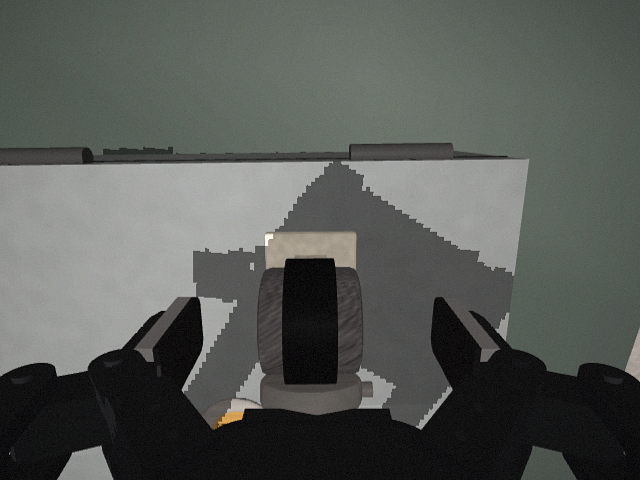

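carry_out(motion=[{"travel": [0.15, 0.4, -0.3], "turn": 0}, {"travel": [0, 0, 0], "turn": 0}])

```text
time_s: 2.8
position: [0.5924, -0.2174, 0.145]
ee_rot: [-0.037, 0.03, -0.701, 0.711]
force: [0.6, 0.4, -0.8]
width: 0.0856
```

carry_out(motion=[{"travel": [0, 0, 0], "turn": 0}, {"travel": [0, 0, 0], "turn": 0}, {"travel": [0, 0, 0], "turn": 0}, {"travel": [0, 0, 0], "turn": 0}, {"travel": [0, 0, 0], "turn": 0}, {"travel": [0, 0, 0], "turn": 0}], fingers=1, newtons=30)

```text
time_s: 3.4
position: [0.5932, -0.2174, 0.1462]
ee_rot: [-0.038, 0.03, -0.701, 0.711]
force: [-0.4, -0.8, 0.2]
width: 0.0353
```

```bash
python3 - <<'E'
from h import *
a=np.radians(5.5); go([.591,-.217,.143],[np.sin(a),-np.cos(a)])
w=shot("wrist","w5"); print(env.sense())
E
```

```text
tcp [ 0.5932 -0.2174  0.1462] toolz [ 0.096 -0.995  0.015] tooly [ 0.013 -0.014 -1.   ] travel cm [ 0.22  0.32 -0.06]
turn deg 0.0 or 0.0
{'time_s': 3.45, 'joints': array([-0.47252681,  0.29357811,  1.60314988, -0.00703103,  1.2272113 ,
        1.00464176]), 'qd': array([-0.00038722, -0.00162276, -0.00105709, -0.00118252,  0.0017539 ,
        0.00132977]), 'tau': array([-3.17541522e-02, -5.13467932e+01, -3.70377767e+01, -8.51627905e-02,
       -4.40227892e-02, -1.11988516e-04]), 'position': array([ 0.59314387, -0.21739438,  0.14623872]), 'ee_rot': array([-0.03815773,  0.02965154, -0.70112612,  0.71139787]), 'force': array([ 0.59691091, -0.32601932, -0.17947465]), 'torque': array([ 0.05717796, -0.06137432,  0.02284843]), 'width': 0.03535841112180018}
```

View pics/w5.png

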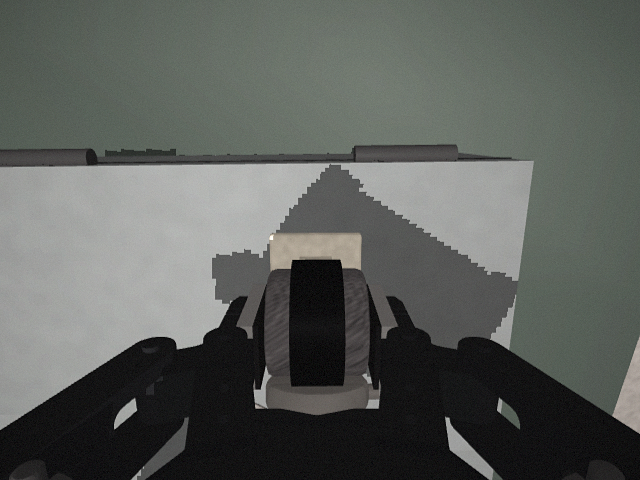

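carry_out(motion=[{"travel": [0, -1.5, 0], "turn": 0}, {"travel": [0, -3.0, 0], "turn": 0}, {"travel": [0, 0, 0], "turn": 0}])

```text
time_s: 3.75
position: [0.5916, -0.2163, 0.1925]
ee_rot: [-0.037, 0.031, -0.702, 0.711]
force: [0.0, -0.2, -0.6]
width: 0.0357
```

```bash
python3 - <<'E'
from h import *
go([.642,.2288,.19],[-.066,-.998]); print(env.sense()["width"])
E
```

```text
tcp [ 0.5916 -0.2163  0.1925] toolz [ 0.096 -0.995  0.013] tooly [ 0.01  -0.012 -1.   ] travel cm [ -9.28  -0.26 -43.83]
turn deg 9.28 or 9.28
0.03570092190660682
```

carry_out(motion=[{"travel": [-0.5, 0, -2.4], "turn": 0}, {"travel": [-0.85, 0, -4.1], "turn": 0}, {"travel": [-0.85, 0, -4.1], "turn": 0}, {"travel": [-0.9, 0, -4.3], "turn": 0}, {"travel": [-0.9, 0, -4.3], "turn": 0}, {"travel": [-0.9, 0, -4.3], "turn": 0}, {"travel": [-0.9, 0, -4.3], "turn": 0}, {"travel": [-0.9, 0, -4.3], "turn": 0}, {"travel": [-0.85, 0, -4.0], "turn": 0}, {"travel": [-0.7, 0, -3.0], "turn": 0}])

```text
time_s: 4.75
position: [0.6373, 0.1893, 0.1865]
ee_rot: [-0.033, 0.027, -0.701, 0.712]
force: [-0.5, -0.9, -2.1]
width: 0.0356
```

```bash
python3 - <<'E'
from h import *
go([.642,.2288,.17],[-.066,-.998]); print(env.sense()["width"])
E
```

```text
tcp [0.6373 0.1893 0.1865] toolz [ 0.086 -0.996  0.016] tooly [ 0.009 -0.015 -1.   ] travel cm [-0.79  1.59 -3.92]
turn deg 8.72 or 8.72
0.03558047972387699
```

carry_out(motion=[{"travel": [-0.6, 0, -2.8], "turn": 4}, {"travel": [0, 0, 0], "turn": 4.5}, {"travel": [0, 0, 0], "turn": 0}])

```text
time_s: 5.05
position: [0.6393, 0.2248, 0.1842]
ee_rot: [0.019, -0.024, -0.702, 0.712]
force: [-0.3, -0.5, -2.5]
width: 0.0356
```

```bash
python3 - <<'E'
from h import *
go([.642,.2288,.0582],[-.066,-.998]); print(env.sense()["width"])
w=shot("wrist","w6"); shot("top","t6")
T=tcp(); 
E
```

```text
tcp [0.6393 0.2248 0.1842] toolz [-0.06  -0.998  0.014] tooly [ 0.007 -0.015 -1.   ] travel cm [-0.14 12.59 -0.59]
turn deg 0.33 or 0.33
0.03558931810457256
```

View pics/w6.png

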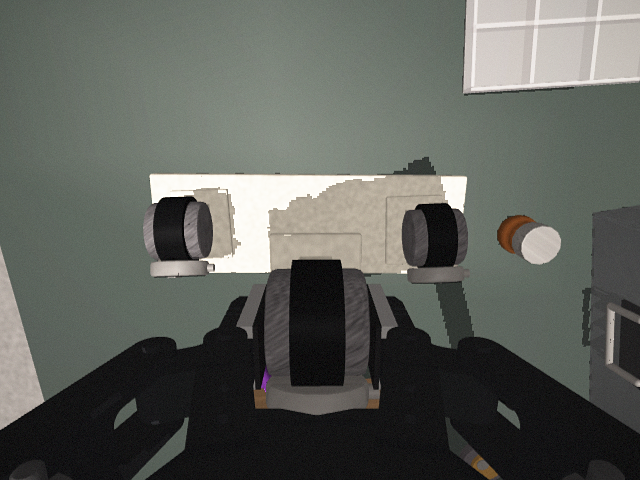

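View pics/t6.png

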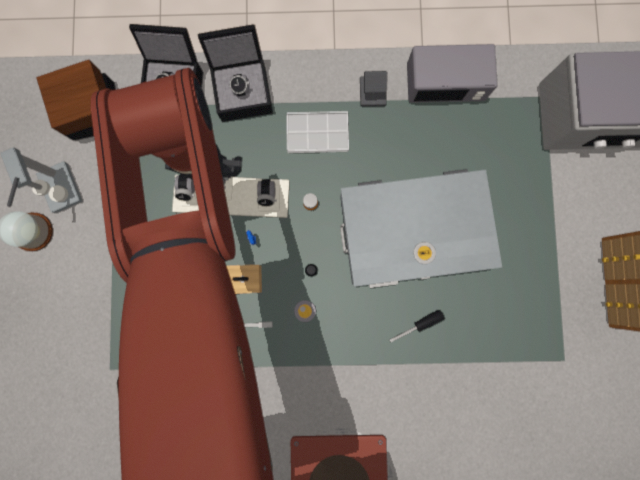

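The wrist view shows the stand held upright, with its cushion at about (316,325) and the plinth's rear corners at (150,174) and (466,176). I'll cross-check the plinth position from those corners.

```bash
python3 - <<'E'
from h import *
w=shot("wrist")
A=onz(w,150,174,.012);B=onz(w,466,176,.012);print(A,B,np.linalg.norm(A-B))
d=(A-B)/np.linalg.norm(A-B); x=np.array([d[1],-d[0],0]); print("mid row",(A+B)/2-x*.0425,"yaw",np.degrees(np.arctan2(x[1],x[0])))
go([.642,.2288,.0582],[-.066,-.998])
E
```

```text
[0.6822766  0.35366371 0.012     ] [0.66550174 0.09845685 0.012     ] 0.2557575830156222
mid row [0.63148068 0.22884781 0.012     ] yaw -3.760665707600201
tcp [0.6396 0.2234 0.1845] toolz [-0.06  -0.998  0.014] tooly [ 0.008 -0.014 -1.   ] travel cm [-0.1  12.63 -0.73]
turn deg 0.37 or 0.37
```

carry_out(motion=[{"travel": [-0.1, 2.5, -0.6], "turn": 0.4}, {"travel": [0, 3.0, 0], "turn": 0}, {"travel": [0, 3.0, 0], "turn": 0}, {"travel": [0, 2.0, 0], "turn": 0}, {"travel": [0, 0, 0], "turn": 0}])

```text
time_s: 5.7
position: [0.6446, 0.223, 0.0793]
ee_rot: [0.019, -0.028, -0.702, 0.712]
force: [-0.7, -0.8, -2.2]
width: 0.0354
```

```bash
python3 - <<'E'
from h import *
go([.642,.2288,.0582],[-.066,-.998]); print(env.sense()["width"],env.sense()["force"])
E
```

```text
tcp [0.6446 0.223  0.0793] toolz [-0.066 -0.998  0.013] tooly [ 0.013 -0.014 -1.   ] travel cm [ 0.32  2.1  -0.59]
turn deg 0.0 or 0.0
0.03537968307747033 [-0.72538508 -0.826718   -2.18117511]
```

carry_out(motion=[{"travel": [0.3, 0.7, -0.6], "turn": 0}, {"travel": [0, 0.7, 0], "turn": 0}, {"travel": [0, 0, 0], "turn": 0}])

```text
time_s: 6.0
position: [0.6437, 0.2282, 0.067]
ee_rot: [0.018, -0.029, -0.702, 0.711]
force: [0.5, -0.5, -2.0]
width: 0.0355
```

```bash
python3 - <<'E'
from h import *
go([.642,.2288,.0582],[-.066,-.998]); print(env.sense()["width"],env.sense()["force"])
E
```

```text
tcp [0.6437 0.2282 0.067 ] toolz [-0.067 -0.998  0.013] tooly [ 0.016 -0.014 -1.   ] travel cm [ 0.18  0.88 -0.06]
turn deg -0.05 or -0.05
0.03553349227462534 [ 0.53789614 -0.5302767  -2.02884877]
```

carry_out(motion=[{"travel": [0.15, 0.55, 0], "turn": 0}, {"travel": [0, 0.25, 0], "turn": 0}, {"travel": [0, 0, 0], "turn": 0}])

```text
time_s: 6.3
position: [0.6438, 0.2287, 0.061]
ee_rot: [0.016, -0.031, -0.702, 0.711]
force: [0.6, 1.2, -0.4]
width: 0.0355
```

```bash
python3 - <<'E'
from h import *
go([.642,.2288,.0582],[-.066,-.998]); print(env.sense()["width"],env.sense()["force"])
shot("wrist","w7")
E
```

```text
tcp [0.6438 0.2287 0.061 ] toolz [-0.066 -0.998  0.011] tooly [ 0.02  -0.013 -1.   ] travel cm [0.19 0.28 0.  ]
turn deg -0.01 or -0.01
0.0355082149212416 [ 0.63174778  1.18142358 -0.36917472]
```

View pics/w7.png

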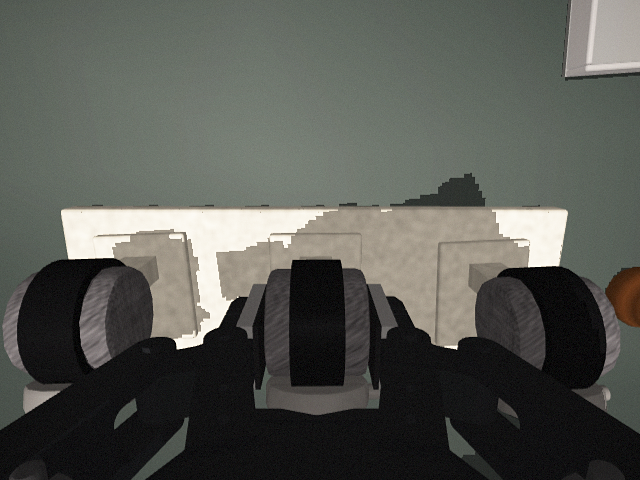

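carry_out(motion=[{"travel": [0, 0.2, 0], "turn": 0}, {"travel": [0, 0.15, 0], "turn": 0}])

```text
time_s: 6.55
position: [0.6446, 0.2289, 0.0584]
ee_rot: [0.016, -0.031, -0.703, 0.711]
force: [-0.1, -1.1, 0.9]
width: 0.0351
```

carry_out(motion=[{"travel": [0, 0, 0], "turn": 0}, {"travel": [0, 0, 0], "turn": 0}, {"travel": [0, 0, 0], "turn": 0}], fingers=0.3)

```text
time_s: 6.85
position: [0.6455, 0.229, 0.0595]
ee_rot: [0.015, -0.032, -0.703, 0.711]
force: [-0.9, -0.6, -0.1]
width: 0.06
```

```bash
python3 - <<'E'
from h import *
go([.642,.2288,.0582],[-.066,-.998]); print(env.sense()["width"],env.sense()["force"])
shot("wrist","w8")
E
```

```text
tcp [0.6455 0.229  0.0595] toolz [-0.066 -0.998  0.01 ] tooly [ 0.023 -0.012 -1.   ] travel cm [0.35 0.12 0.05]
turn deg -0.01 or -0.01
0.06001471406623866 [-0.90606867 -0.55381551 -0.09292706]
```

View pics/w8.png

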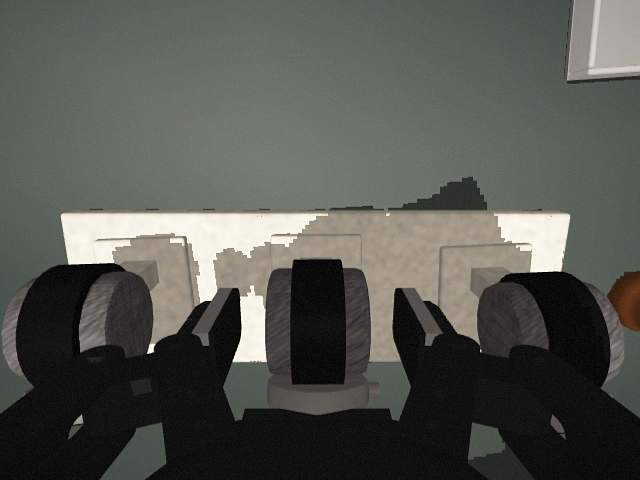

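Released at 60 mm opening. I'm retreating upward and then turning towards the key.

carry_out(motion=[{"travel": [0, -3.0, 0], "turn": 0}, {"travel": [0, -4.5, 0], "turn": 0}, {"travel": [0, -4.0, 0], "turn": 0}, {"travel": [0, 0, 0], "turn": -8.5}, {"travel": [0, 0, 0], "turn": -8.5}, {"travel": [0, 0, 0], "turn": -8.5}, {"travel": [0, 0, 0], "turn": -8.5}, {"travel": [0, 0, 0], "turn": -8.5}, {"travel": [0, 0, 0], "turn": -8.5}, {"travel": [0, 0, 0], "turn": -8.5}], fingers=0.3)

```text
time_s: 7.9
position: [0.6435, 0.2308, 0.1818]
ee_rot: [-0.342, 0.329, -0.615, 0.63]
force: [0.7, 0.0, -0.2]
width: 0.06
```

```bash
python3 - <<'E'
from h import *
go([.442,.1985,.16],[1,0.014]); print(env.sense()["width"],env.sense()["force"])
E
```

```text
tcp [0.6435 0.2308 0.1818] toolz [ 0.834 -0.55   0.028] tooly [ 0.026 -0.011 -1.   ] travel cm [ 13.8    1.68 -15.1 ]
turn deg -34.21 or -34.21
0.06001739470553343 [ 0.73703383  0.01340652 -0.18364783]
```

carry_out(motion=[{"travel": [0, 0, 0], "turn": -8.5}, {"travel": [0, 0, 0], "turn": -8.5}, {"travel": [0, 0, 0], "turn": -8.5}, {"travel": [0, 0, 0], "turn": -8.5}])

```text
time_s: 8.3
position: [0.6437, 0.2308, 0.1826]
ee_rot: [0.508, -0.5, 0.486, -0.505]
force: [-0.4, 1.4, -0.5]
width: 0.0599
```

```bash
python3 - <<'E'
from h import *
shot("top","t9"); shot("scene","s9")
go([.442,.1985,.16],[1,0.014])
for n,(x0,y0) in {"t9":(170,160),"s9":(360,230)}.items():
    i=cv2.imread(f"pics/{n}.png")[y0:y0+130,x0:x0+180]; cv2.imwrite(f"pics/{n}c.png",cv2.resize(i,None,fx=4,fy=4,interpolation=cv2.INTER_CUBIC))
E
```

```text
tcp [0.6437 0.2308 0.1826] toolz [1.    0.012 0.027] tooly [ 0.027 -0.011 -1.   ] travel cm [  2.97   1.74 -20.26]
turn deg -0.11 or -0.11
```

View pics/s9c.png

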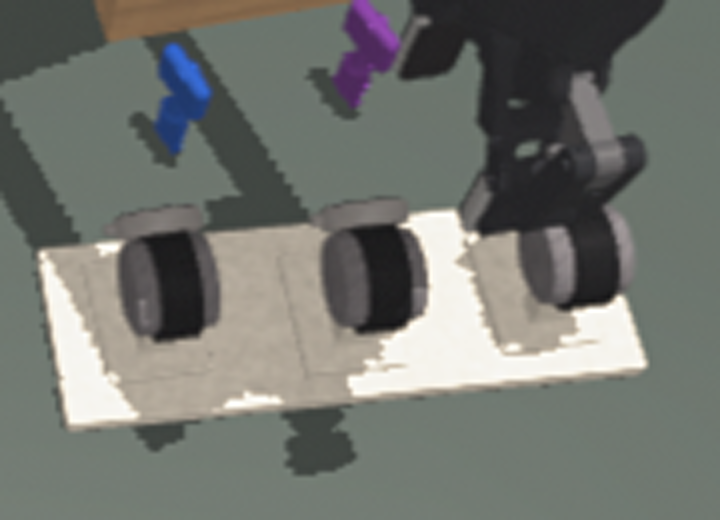

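carry_out(motion=[{"travel": [0.7, 0, -4.2], "turn": 0}, {"travel": [0.7, 0, -4.5], "turn": 0}, {"travel": [0.7, 0, -4.5], "turn": 0}, {"travel": [0.7, 0, -4.5], "turn": 0}])

```text
time_s: 8.8
position: [0.4659, 0.2008, 0.1747]
ee_rot: [-0.502, 0.494, -0.493, 0.512]
force: [-0.2, 0.0, 0.9]
width: 0.0599
```

```bash
python3 - <<'E'
from h import *
shot("top")
go([.442,.1985,.16],[1,0.014])
shot("wrist","w10")
E
```

```text
tcp [0.4564 0.1995 0.1708] toolz [ 1.    -0.008  0.015] tooly [ 0.015 -0.014 -1.   ] travel cm [ 0.1   1.06 -1.45]
turn deg -1.25 or -1.25
```

View pics/w10.png

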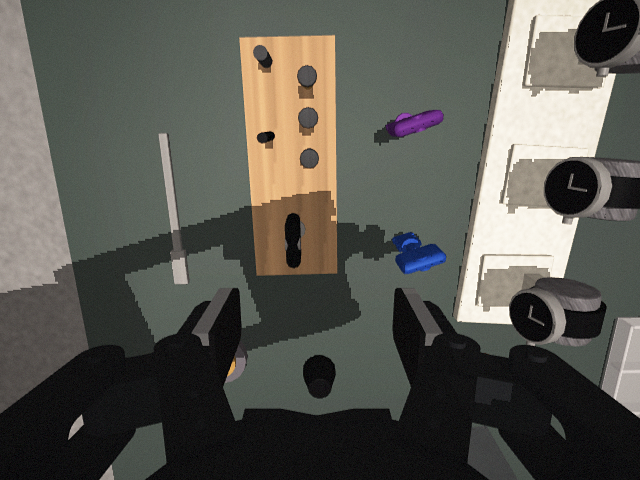

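Candidates for the key in the wrist view are the black bow in the block at (293,240), the blue look-alike at (415,252) and the purple one at (415,123). The black one is upright in the block's -y slot, so it fits. I'll confirm it in a crop and measure it.

```bash
cat > key.py <<'E'
from h import *
def keym(save,zc=.073):
    w=shot("wrist",save)
    g=cv2.cvtColor(w["img"],cv2.COLOR_BGR2GRAY)
    p=proj(w,[.4415,.1985,.08]); 
    m=(g<38).astype(np.uint8)
    m=cv2.morphologyEx(m,cv2.MORPH_CLOSE,np.ones((5,5)))
    n,l,st,ce=cv2.connectedComponentsWithStats(m)
    c=[i for i in range(1,n) if st[i,4]>150 and np.hypot(*(ce[i]-p))<60]
    for i in c:
        r=cv2.minAreaRect(np.argwhere(l==i)[:,::-1].astype(np.float32))
        print("comp",st[i],ce[i].round(1),r)
    print("pred",p.round(1))
    return w
E
python3 - <<'E'
from key import *
w=keym("w11")
i=w["img"][180:300,220:370]; cv2.imwrite("pics/w11c.png",cv2.resize(i,None,fx=5,fy=5,interpolation=cv2.INTER_CUBIC))
E
```

```text
comp [278 214  17  54 750] [286.6 240.5] ((286.27423095703125, 240.53298950195312), (53.12696075439453, 15.484012603759766), 87.39744567871094)
pred [284.1 243.2]
```

View pics/w11c.png

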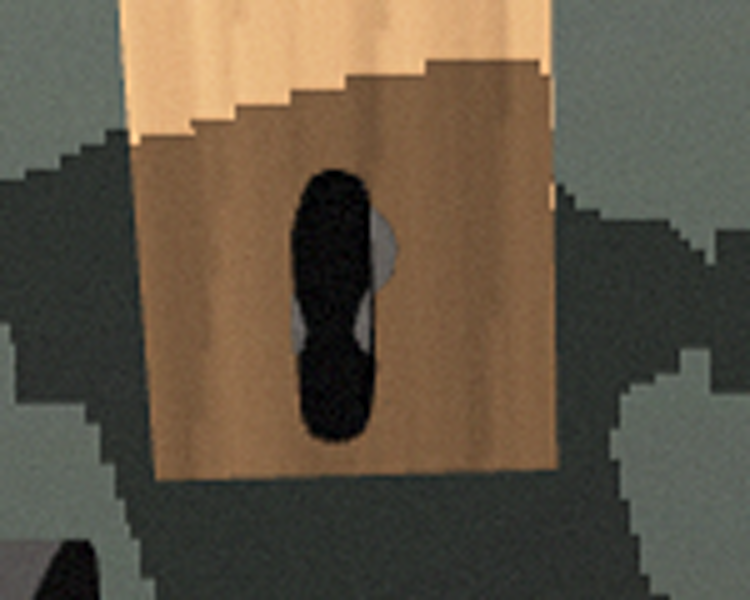

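```bash
python3 - <<'E'
from key import *
w=keym("w12")
u,v=286.5,240.5
print(onz(w,u,v,.075))
# long axis: pixel endpoints of both long edges at the bow top
a=np.radians(87.4); d=np.array([np.cos(a),np.sin(a)])
A=onz(w,u-26*d[0],v-26*d[1],.08);B=onz(w,u+26*d[0],v+26*d[1],.08); print(A,B,np.linalg.norm(A-B),"axis yaw",np.degrees(np.arctan2(*(A-B)[[1,0]]))-90)
# block edges right side in w10: (336,36)-(337,273)
P=[onz(w,*p,.045) for p in [(120/5+220,180),(220+155/5,180+480/5),(220+556/5,180+470/5),(220+550/5,180)]]
print(np.round(P,4))
go([.442,.1985,.16],[1,0.014])
E
```

```text
comp [271 215  17  54 758] [279.6 241.1] ((279.6536865234375, 241.45916748046875), (53.021549224853516, 15.968842506408691), 86.42366790771484)
pred [277.  243.6]
[0.44730462 0.19902001 0.075     ]
[0.44733007 0.21736154 0.08      ] [0.44787504 0.18297169 0.08      ] 0.03439417134889245 axis yaw 0.9078907492105941
[[0.4173 0.2344 0.045 ]
 [0.4183 0.1628 0.045 ]
 [0.4783 0.1635 0.045 ]
 [0.4771 0.2338 0.045 ]]
tcp [0.467  0.2012 0.1754] toolz [ 1.    -0.006  0.028] tooly [ 0.028 -0.011 -1.   ] travel cm [ 0.27  1.47 -2.54]
turn deg -1.19 or -1.19
```

```bash
python3 - <<'E'
from key import *
print(tcp()[:3,3].round(4), tcp()[:3,1].round(3))
w=keym("w13")
print(tcp()[:3,3].round(4), tcp()[:3,1].round(3))
camera("top");print(tcp()[:3,3].round(4), tcp()[:3,1].round(3))
u,v=279.8,241.2
print(onz(w,u,v,.075))
a=np.radians(86.4); d=np.array([np.cos(a),np.sin(a)])
A=onz(w,u-26*d[0],v-26*d[1],.08);B=onz(w,u+26*d[0],v+26*d[1],.08); print(A,B,np.linalg.norm(A-B),"axis yaw",np.degrees(np.arctan2(*(A-B)[[1,0]]))-90)
go([.442,.1985,.16],[1,0.014])
E
```

```text
[0.467  0.2012 0.1754] [ 0.028 -0.011 -1.   ]
comp [266 215  18  54 762] [275.  241.3] ((274.673583984375, 241.51255798339844), (53.0377082824707, 16.21877670288086), 87.79740142822266)
pred [272.3 243.8]
[0.4686 0.2015 0.1761] [ 0.03 -0.01 -1.  ]
[0.4693 0.2015 0.1763] [ 0.03 -0.01 -1.  ]
[0.44595805 0.19870868 0.075     ]
[0.44584591 0.21714597 0.08      ] [0.44681932 0.1825704  0.08      ] 0.03458926568172641 axis yaw 1.6126308283153037
tcp [0.4693 0.2015 0.1763] toolz [ 1.    -0.006  0.03 ] tooly [ 0.03 -0.01 -1.  ] travel cm [ 0.3   1.55 -2.77]
turn deg -1.15 or -1.15
```

carry_out(motion=[{"travel": [0.3, 1.0, -2.6], "turn": -1.2}])

```text
time_s: 9.2
position: [0.4483, 0.1992, 0.1683]
ee_rot: [0.51, -0.496, 0.485, -0.508]
force: [-0.7, -0.2, 1.0]
width: 0.0598
```

```bash
python3 - <<'E'
from key import *
for _ in range(6):
    camera("top"); T=tcp(); print(T[:3,3].round(4), T[:3,1].round(4))
w=keym("w14")
go([.4425,.1985,.12],[1,0.02])
E
```

```text
[0.4419 0.1984 0.1643] [ 0.0272 -0.0107 -0.9996]
[0.4426 0.1985 0.1645] [ 0.0272 -0.0109 -0.9996]
[0.444  0.1987 0.1654] [ 0.0294 -0.0105 -0.9995]
[0.4449 0.1988 0.1661] [ 0.031  -0.0101 -0.9995]
[0.4453 0.1988 0.1663] [ 0.0315 -0.01   -0.9995]
[0.4453 0.1988 0.1665] [ 0.0317 -0.01   -0.9994]
comp [301 214  14  55 701] [307.5 241.1] ((307.5, 241.0), (54.0, 13.0), 90.0)
pred [305.8 243.8]
tcp [0.4451 0.1988 0.1663] toolz [0.999 0.014 0.031] tooly [ 0.031 -0.01  -0.999] travel cm [-0.02  4.62 -0.41]
turn deg -0.35 or -0.35
```

carry_out(motion=[{"travel": [0, 0, 4.5], "turn": -0.3}, {"travel": [0, 0, 4.5], "turn": 0}])

```text
time_s: 9.75
position: [0.533, 0.2007, 0.1678]
ee_rot: [0.509, -0.501, 0.485, -0.504]
force: [0.3, -0.0, 0.6]
width: 0.0601
```

```bash
python3 - <<'E'
from key import *
for _ in range(7):
    T=tcp(); print(T[:3,3].round(4), T[:3,1].round(4));camera("top"); 
E
```

```text
[0.533  0.2007 0.1678] [ 0.0273 -0.0104 -0.9996]
[0.5388 0.2    0.1665] [ 0.0297 -0.0108 -0.9995]
[0.5358 0.2    0.1663] [ 0.0267 -0.0111 -0.9996]
[0.5335 0.2001 0.1662] [ 0.0247 -0.0112 -0.9996]
[0.532  0.2002 0.1663] [ 0.024  -0.0111 -0.9997]
[0.5313 0.2003 0.1666] [ 0.0243 -0.011  -0.9996]
[0.5308 0.2004 0.1669] [ 0.0247 -0.0109 -0.9996]
```

carry_out(motion=[{"travel": [0, 0, -4.5], "turn": 0}, {"travel": [0, 0, -4.5], "turn": 0}])

```text
time_s: 10.3
position: [0.4414, 0.1984, 0.1643]
ee_rot: [0.508, -0.501, 0.486, -0.504]
force: [-1.0, 0.3, 0.3]
width: 0.0597
```

```bash
python3 - <<'E'
from key import *
for _ in range(2):
    T=tcp(); print(T[:3,3].round(4), T[:3,1].round(4));
    if _==0: camera("top"); 
E
```

```text
[0.4414 0.1984 0.1643] [ 0.0263 -0.0107 -0.9996]
[0.433  0.1979 0.1613] [ 0.017  -0.0124 -0.9998]
```

carry_out(motion=[{"travel": [0, 0, 0], "turn": 0}])

```text
time_s: 10.45
position: [0.4306, 0.1981, 0.1614]
ee_rot: [0.507, -0.504, 0.487, -0.502]
force: [0.5, -0.1, 0.6]
width: 0.0597
```

```bash
python3 - <<'E'
from key import *
for _ in range(5):
    T=tcp(); print(T[:3,3].round(4), T[:3,1].round(4));camera("top"); 
E
```

```text
[0.4306 0.1981 0.1614] [ 0.0174 -0.0122 -0.9998]
[0.4307 0.1981 0.1613] [ 0.0164 -0.0123 -0.9998]
[0.4324 0.1982 0.1619] [ 0.0182 -0.012  -0.9998]
[0.4336 0.1983 0.1623] [ 0.0194 -0.0118 -0.9997]
[0.4342 0.1983 0.1624] [ 0.0197 -0.0117 -0.9997]
```

```bash
python3 - <<'E'
from key import *
w=keym("w15")
n=[(o) for o in [1]]
go([.4425,.1985,.11],[1,0.02])
import pickle
m=(cv2.cvtColor(w["img"],cv2.COLOR_BGR2GRAY)<38).astype(np.uint8)
p=proj(w,[.4415,.1985,.08])
m=cv2.morphologyEx(m,cv2.MORPH_CLOSE,np.ones((5,5)))
nn,l,st,ce=cv2.connectedComponentsWithStats(m)
i=min(range(1,nn),key=lambda i:np.hypot(*(ce[i]-p))); q=ce[i]; print(onz(w,*q,.075))
pts=np.argwhere(l==i)[:,::-1].astype(float); top=[];
for lo,hi in((0,.15),(.85,1)):
    ys=np.quantile(pts[:,1],[lo,hi]); s=pts[(pts[:,1]>=ys[0])&(pts[:,1]<=ys[1])].mean(0); top.append(onz(w,*s,.08))
d=top[0]-top[1]; print("axis yaw",np.degrees(np.arctan2(-d[0],d[1])))
E
```

```text
comp [320 214  15  57 746] [327.  241.9] ((327.0, 242.0), (56.0, 14.0), 90.0)
pred [325.5 244.7]
tcp [0.4344 0.1981 0.1622] toolz [1.    0.02  0.019] tooly [ 0.019 -0.012 -1.   ] travel cm [-0.08  5.23  0.72]
turn deg 0.01 or 0.01
[0.44265726 0.19876656 0.075     ]
axis yaw 2.371652070507178
```

carry_out(motion=[{"travel": [0, 4.0, 0.6], "turn": 0}, {"travel": [0, 4.0, 0], "turn": 0}])

```text
time_s: 10.95
position: [0.4505, 0.1992, 0.088]
ee_rot: [0.512, -0.498, 0.484, -0.506]
force: [0.0, 0.1, -0.4]
width: 0.0598
```

```bash
python3 - <<'E'
from key import *
for _ in range(5):
    T=tcp(); print(T[:3,3].round(4), T[:3,1].round(4));camera("top"); 
w=keym("w16")
go([.4425,.1986,.054],[1,0.025])
E
```

```text
[0.4505 0.1992 0.088 ] [ 0.035  -0.0076 -0.9994]
[0.4462 0.1978 0.0814] [ 0.0256 -0.0101 -0.9996]
[0.4451 0.1977 0.0831] [ 0.0223 -0.011  -0.9997]
[0.4464 0.1982 0.0856] [ 0.025  -0.0102 -0.9996]
[0.4478 0.1987 0.0876] [ 0.0286 -0.0092 -0.9995]
comp [ 291  251   21   84 1589] [301.1 292.4] ((300.9999694824219, 292.5), (19.999996185302734, 82.99998474121094), 0.0)
pred [298.4 297.8]
tcp [0.4493 0.1992 0.0895] toolz [0.999 0.02  0.033] tooly [ 0.033 -0.008 -0.999] travel cm [ 0.02  3.53 -0.8 ]
turn deg -0.29 or -0.29
```

View pics/w16.png

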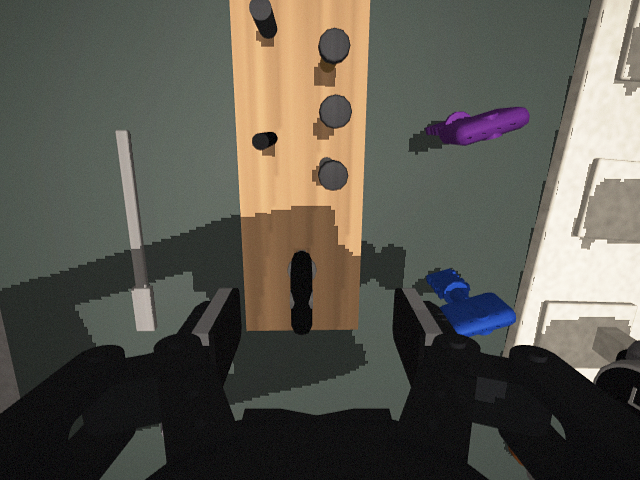

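carry_out(motion=[{"travel": [0, 1.5, -0.8], "turn": -0.3}])

```text
time_s: 11.35
position: [0.4458, 0.1999, 0.0784]
ee_rot: [0.515, -0.497, 0.482, -0.505]
force: [0.7, 0.3, 0.2]
width: 0.0597
```

```bash
python3 - <<'E'
from key import *
for _ in range(3):
    T=tcp(); print(T[:3,3].round(4), T[:3,1].round(4));
    if _<2: camera("top"); 
go([.4425,.1986,.054],[1,0.025])
E
```

```text
[0.4458 0.1999 0.0784] [ 0.041  -0.0058 -0.9991]
[0.4421 0.1992 0.0749] [ 0.0349 -0.0073 -0.9994]
[0.4416 0.199  0.0749] [ 0.0332 -0.0079 -0.9994]
tcp [0.4416 0.199  0.0749] toolz [0.999 0.026 0.033] tooly [ 0.033 -0.008 -0.999] travel cm [0.03 2.09 0.02]
turn deg 0.02 or 0.02
```

carry_out(motion=[{"travel": [0, -4.0, 0], "turn": 0}])

```text
time_s: 11.55
position: [0.4365, 0.1982, 0.1115]
ee_rot: [0.509, -0.503, 0.485, -0.502]
force: [-0.4, 0.7, 0.3]
width: 0.0601
```

```bash
python3 - <<'E'
from key import *
for _ in range(3):
    T=tcp(); print(T[:3,3].round(4), T[:3,1].round(4));
    if _<2: camera("top"); 
E
```

```text
[0.4365 0.1982 0.1115] [ 0.0238 -0.0105 -0.9997]
[0.4425 0.2002 0.1216] [ 0.0379 -0.0065 -0.9993]
[0.4443 0.2006 0.1212] [ 0.0426 -0.0052 -0.9991]
```

carry_out(motion=[{"travel": [0, -0.5, 4.5], "turn": 0}, {"travel": [0, 0, 4.5], "turn": 0}])

```text
time_s: 11.85
position: [0.5304, 0.2035, 0.132]
ee_rot: [0.516, -0.498, 0.481, -0.504]
force: [0.5, -0.1, 1.2]
width: 0.0599
```

```bash
python3 - <<'E'
from key import *
for _ in range(5):
    T=tcp(); print(T[:3,3].round(4), T[:3,1].round(4));
    if _<4: camera("top"); 
E
```

```text
[0.5304 0.2035 0.132 ] [ 0.0411 -0.0051 -0.9991]
[0.5361 0.2029 0.1312] [ 0.0442 -0.0053 -0.999 ]
[0.533  0.2028 0.1304] [ 0.0406 -0.0057 -0.9992]
[0.5304 0.2027 0.1296] [ 0.0375 -0.0061 -0.9993]
[0.5287 0.2028 0.129 ] [ 0.0359 -0.0063 -0.9993]
```

carry_out(motion=[{"travel": [0, 0, -4.7], "turn": 0}, {"travel": [0, 0, -4.7], "turn": 0}])

```text
time_s: 12.25
position: [0.4358, 0.1999, 0.1255]
ee_rot: [0.513, -0.499, 0.483, -0.505]
force: [-0.5, 0.1, 0.6]
width: 0.06
```

```bash
python3 - <<'E'
from key import *
for _ in range(2):
    T=tcp(); print(T[:3,3].round(4), T[:3,1].round(4));
    if _<1: camera("top"); 
E
```

```text
[0.4358 0.1999 0.1255] [ 0.0364 -0.0064 -0.9993]
[0.426  0.199  0.1218] [ 0.0253 -0.0085 -0.9996]
```

carry_out(motion=[{"travel": [0, -3.5, 1.5], "turn": 0}, {"travel": [0, -3.5, 0], "turn": 0}, {"travel": [0, 0, 0], "turn": 0}])

```text
time_s: 12.6
position: [0.4311, 0.1998, 0.1927]
ee_rot: [0.51, -0.505, 0.485, -0.5]
force: [0.4, 0.6, -0.1]
width: 0.0594
```

```bash
python3 - <<'E'
from key import *
for _ in range(5):
    T=tcp(); print(T[:3,3].round(4), T[:3,1].round(4));
    if _<4: camera("top"); 
E
```

```text
[0.4311 0.1998 0.1927] [ 0.0192 -0.0098 -0.9998]
[0.4303 0.1994 0.1907] [ 0.0168 -0.0105 -0.9998]
[0.4296 0.1991 0.1889] [ 0.0142 -0.0113 -0.9998]
[0.4291 0.1989 0.1877] [ 0.0121 -0.0119 -0.9999]
[0.4288 0.1987 0.1869] [ 0.0107 -0.0124 -0.9999]
```

carry_out(motion=[{"travel": [0, 4.0, 1.2], "turn": 0}])

```text
time_s: 12.9
position: [0.4441, 0.1997, 0.1509]
ee_rot: [0.51, -0.505, 0.485, -0.5]
force: [1.7, -1.0, -0.5]
width: 0.0595
```

```bash
python3 - <<'E'
from key import *
for _ in range(4):
    T=tcp(); print(T[:3,3].round(4), T[:3,1].round(4));
    if _<3: camera("top"); 
go([.4425,.1986,.054],[1,0.025])
E
```

```text
[0.4441 0.1997 0.1509] [ 0.0195 -0.0098 -0.9998]
[0.4398 0.1977 0.1407] [ 0.0063 -0.0139 -0.9999]
[0.4377 0.1973 0.1413] [ 9.000e-04 -1.520e-02 -9.999e-01]
[0.4383 0.1976 0.1434] [ 0.0025 -0.0146 -0.9999]
tcp [0.4383 0.1976 0.1434] toolz [1.    0.029 0.002] tooly [ 0.002 -0.015 -1.   ] travel cm [-0.22  8.94  0.41]
turn deg 0.22 or 0.22
```

carry_out(motion=[{"travel": [-0.2, 4.0, 0.4], "turn": 0}])

```text
time_s: 13.15
position: [0.4466, 0.2004, 0.1083]
ee_rot: [-0.507, 0.507, -0.487, 0.499]
force: [0.8, 0.6, 0.3]
width: 0.06
```

```bash
python3 - <<'E'
from key import *
for _ in range(3):
    T=tcp(); print(T[:3,3].round(4), T[:3,1].round(4));
    if _<2: camera("top"); 
go([.4425,.1986,.054],[1,0.025])
E
```

```text
[0.4466 0.2004 0.1083] [ 0.0122 -0.0119 -0.9999]
[0.4402 0.1985 0.0984] [-0.0024 -0.0159 -0.9999]
[0.4387 0.1982 0.0994] [-0.0063 -0.017  -0.9998]
tcp [0.4387 0.1982 0.0994] toolz [ 1.     0.029 -0.007] tooly [-0.006 -0.017 -1.   ] travel cm [-0.11  4.54  0.42]
turn deg 0.22 or 0.22
```

```bash
python3 - <<'E'
from key import *
for _ in range(4): camera("top")
T=tcp(); print(T[:3,3].round(4), T[:3,1].round(4))
w=keym("w17")
m=(cv2.cvtColor(w["img"],cv2.COLOR_BGR2GRAY)<38).astype(np.uint8)
p=proj(w,[.4415,.1985,.08])
m=cv2.morphologyEx(m,cv2.MORPH_CLOSE,np.ones((5,5)))
nn,l,st,ce=cv2.connectedComponentsWithStats(m)
i=min(range(1,nn),key=lambda i:np.hypot(*(ce[i]-p))); q=ce[i]; print(onz(w,*q,.075))
go([.4425,.1986,.054],[1,0.025])
E
```

```text
[0.4434 0.1995 0.1055] [ 0.005  -0.0139 -0.9999]
comp [ 305  241   20   77 1307] [314.3 278.8] ((314.5, 279.0), (76.0, 19.0), 90.0)
pred [311.9 283.3]
[0.44261425 0.19872974 0.075     ]
tcp [0.4437 0.1996 0.1057] toolz [1.    0.029 0.005] tooly [ 0.006 -0.014 -1.   ] travel cm [ 0.02  5.17 -0.15]
turn deg 0.22 or 0.22
```

View pics/w17.png

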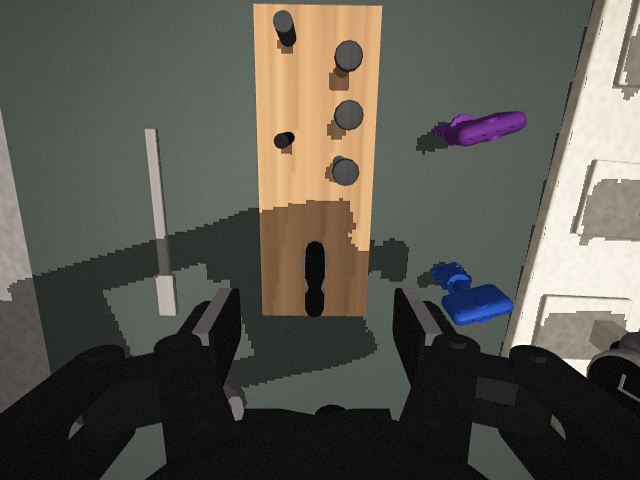

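carry_out(motion=[{"travel": [0, 3.5, -0.2], "turn": 0}])

```text
time_s: 13.6
position: [0.4476, 0.2007, 0.0768]
ee_rot: [0.509, -0.505, 0.485, -0.5]
force: [0.5, 0.4, -0.1]
width: 0.0596
```

```bash
python3 - <<'E'
from key import *
for _ in range(3):
    T=tcp(); print(T[:3,3].round(4), T[:3,1].round(4));
    if _<2: camera("top"); 
go([.4425,.1986,.054],[1,0.025])
E
```

```text
[0.4476 0.2007 0.0768] [ 0.0186 -0.0102 -0.9998]
[0.4417 0.199  0.069 ] [ 0.007  -0.0133 -0.9999]
[0.44   0.1986 0.0693] [ 0.0023 -0.0146 -0.9999]
tcp [0.44   0.1986 0.0693] toolz [1.    0.029 0.002] tooly [ 0.002 -0.015 -1.   ] travel cm [-0.02  1.53  0.25]
turn deg 0.23 or 0.23
```

carry_out(motion=[{"travel": [0, 1.6, 0.1], "turn": 0}])

```text
time_s: 13.8
position: [0.443, 0.199, 0.0561]
ee_rot: [-0.505, 0.509, -0.488, 0.498]
force: [0.2, -0.1, 1.1]
width: 0.0596
```

```bash
python3 - <<'E'
from key import *
for _ in range(4):
    T=tcp(); print(T[:3,3].round(4), T[:3,1].round(4));
    if _<3: camera("top"); 
go([.4425,.1986,.054],[1,0.025]); print(env.sense()["force"])
E
```

```text
[0.443  0.199  0.0561] [ 0.0064 -0.0135 -0.9999]
[0.4406 0.1982 0.0527] [ 0.0014 -0.015  -0.9999]
[0.4402 0.1981 0.0532] [ 2.000e-04 -1.530e-02 -9.999e-01]
[0.4408 0.1983 0.054 ] [ 0.0015 -0.0149 -0.9999]
tcp [0.4408 0.1983 0.054 ] toolz [1.    0.029 0.001] tooly [ 0.001 -0.015 -1.   ] travel cm [-0.02 -0.    0.17]
turn deg 0.23 or 0.23
[-0.35956543 -0.50615922  0.07200988]
```

carry_out(motion=[{"travel": [0, 0, 0.1], "turn": 0}], fingers=1, newtons=60)

```text
time_s: 14.05
position: [0.4425, 0.1986, 0.0554]
ee_rot: [-0.504, 0.51, -0.488, 0.497]
force: [0.6, 1.1, 0.9]
width: 0.0467
```

```bash
python3 - <<'E'
from key import *
for _ in range(12):
    camera("top")
    T=tcp(); s=env.sense(); print(T[:3,3].round(4), T[:3,1].round(4),s["width"].round(4),s["force"].round(1)); 
shot("wrist","w18")
E
```

```text
Traceback (most recent call last):
AttributeError: 'float' object has no attribute 'round'
```

```bash
python3 - <<'E'
from key import *
for _ in range(10):
    camera("top")
    T=tcp(); s=env.sense(); print(T[:3,3].round(4), T[:3,1].round(4),round(s["width"],4),s["force"].round(1)); 
shot("wrist","w18")
E
```

```text
[0.443  0.1987 0.0556] [ 0.0037 -0.0143 -0.9999] 0.0315 [ 0.8 -0.5 -0.7]
[0.4428 0.1986 0.0553] [ 0.0034 -0.0144 -0.9999] 0.0241 [-0.2  0.4 -0.4]
[0.4426 0.1986 0.055 ] [ 0.003  -0.0145 -0.9999] 0.0166 [ 0.3 -1.1  0.2]
[0.4423 0.1985 0.0548] [ 0.0026 -0.0146 -0.9999] 0.0091 [0.9 0.4 0.1]
[0.4423 0.1985 0.0549] [ 0.0024 -0.0146 -0.9999] 0.0079 [-0.4 -0.8  3.2]
[0.4424 0.1985 0.0549] [ 0.0025 -0.0146 -0.9999] 0.0081 [-0.  -0.2  6. ]
[0.4423 0.1985 0.0548] [ 0.0024 -0.0146 -0.9999] 0.0082 [-2.5 -0.8  6.2]
[0.4423 0.1985 0.0548] [ 0.0024 -0.0146 -0.9999] 0.0079 [-1.4 -0.4  6.2]
[0.4423 0.1985 0.0548] [ 0.0024 -0.0146 -0.9999] 0.0079 [-2.1 -0.4  7. ]
[0.4424 0.1985 0.0549] [ 0.0024 -0.0146 -0.9999] 0.0085 [-0.9 -0.3  6.7]
```

View pics/w18.png

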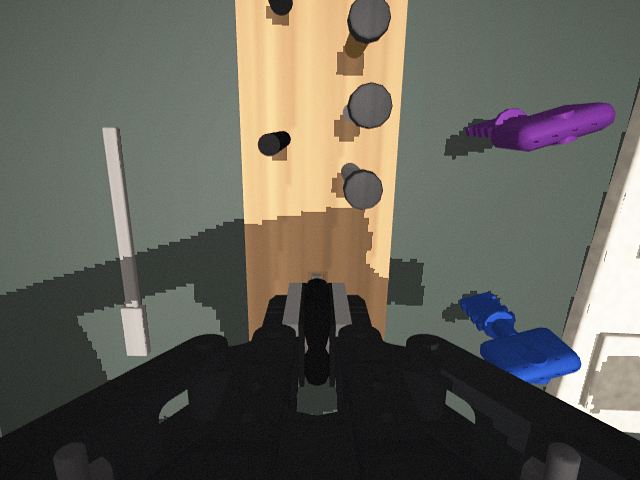

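carry_out(motion=[{"travel": [0, -0.4, 0], "turn": 0}, {"travel": [0, -0.6, 0], "turn": 0}, {"travel": [0, -0.7, 0], "turn": 0}, {"travel": [0, -0.7, 0], "turn": 0}, {"travel": [0, -0.7, 0], "turn": 0}, {"travel": [0, -0.7, 0], "turn": 0}])

```text
time_s: 15.25
position: [0.4415, 0.1989, 0.095]
ee_rot: [-0.504, 0.511, -0.489, 0.497]
force: [0.9, -0.3, 0.0]
width: 0.0082
```

```bash
python3 - <<'E'
from key import *
for _ in range(5):
    T=tcp(); s=env.sense(); print(T[:3,3].round(4), T[:3,1].round(4),round(s["width"],4),s["force"].round(1),s["torque"].round(2)); 
    camera("top")
shot("wrist","w19")
E
```

```text
[0.4415 0.1989 0.095 ] [ 9.000e-04 -1.510e-02 -9.999e-01] 0.0082 [ 0.9 -0.3  0. ] [ 0.05 -0.   -0.  ]
[0.4425 0.1992 0.0963] [ 0.0029 -0.0146 -0.9999] 0.008 [0.4 1.1 0.7] [ 0.04 -0.05  0.04]
[0.4425 0.1992 0.0958] [ 0.0032 -0.0145 -0.9999] 0.0079 [-0.1 -0.  -0.6] [0.03 0.06 0.02]
[0.4421 0.199  0.0951] [ 0.0024 -0.0147 -0.9999] 0.0084 [0.1 0.3 0.2] [ 0.02  0.02 -0.01]
[0.4417 0.1989 0.0945] [ 0.0014 -0.015  -0.9999] 0.0079 [-0.3 -0.1 -0.9] [-0.02 -0.03  0.02]
```

View pics/w19.png

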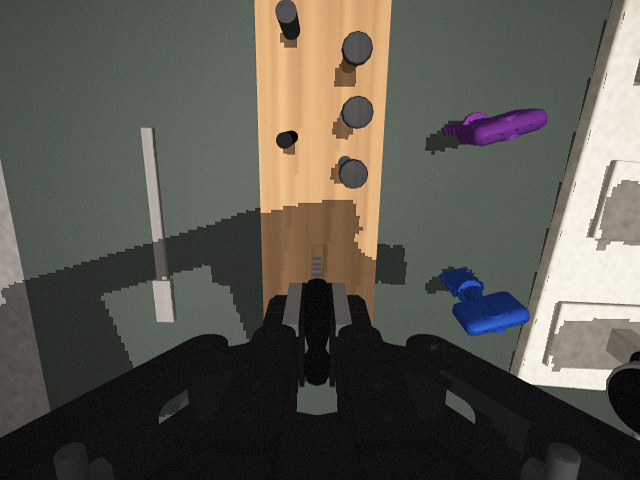

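carry_out(motion=[{"travel": [0, -1.2, 0], "turn": 0}, {"travel": [0.8, -1.5, 0.1], "turn": 0}, {"travel": [1.6, -1.5, 0.2], "turn": 0}, {"travel": [2.2, -1.5, 0.3], "turn": 0}, {"travel": [2.6, -1.2, 0.3], "turn": 0}, {"travel": [2.6, -0.8, 0.3], "turn": 0}, {"travel": [2.6, -0.3, 0.3], "turn": 0}, {"travel": [2.6, 0, 0.3], "turn": 0}, {"travel": [2.6, 0, 0.3], "turn": 0}, {"travel": [2.6, 0, 0.3], "turn": 0}])

```text
time_s: 16.55
position: [0.4713, -0.0058, 0.1855]
ee_rot: [-0.505, 0.513, -0.487, 0.495]
force: [0.5, 1.2, -0.6]
width: 0.0081
```

```bash
python3 - <<'E'
from key import *
T=tcp(); s=env.sense(); print(T[:3,3].round(4), T[:3,1].round(4),round(s["width"],4),s["force"].round(1),s["torque"].round(2)); 
a=np.radians(6.1);go([.4865,-.1835,.18],[np.cos(a),np.sin(a)])
E
```

```text
[ 0.4713 -0.0058  0.1855] [ 1.000e-04 -1.650e-02 -9.999e-01] 0.0081 [ 0.5  1.2 -0.6] [-0.01 -0.03 -0.  ]
tcp [ 0.4713 -0.0058  0.1855] toolz [ 0.999  0.036 -0.001] tooly [ 0.    -0.016 -1.   ] travel cm [17.8   0.84  0.88]
turn deg -4.05 or -4.05
```

carry_out(motion=[{"travel": [2.6, 0, 0.1], "turn": 0}, {"travel": [2.6, 0, 0.1], "turn": 0}, {"travel": [2.6, 0, 0.1], "turn": 0}, {"travel": [2.6, 0, 0.1], "turn": 0}, {"travel": [2.2, 0, 0.1], "turn": 0}, {"travel": [1.6, 0, 0], "turn": 0}, {"travel": [1.0, 0, 0], "turn": -2}, {"travel": [0.5, 0, 0], "turn": -2}])

```text
time_s: 17.35
position: [0.482, -0.1724, 0.1937]
ee_rot: [-0.521, 0.529, -0.469, 0.478]
force: [0.1, -0.1, -0.7]
width: 0.0081
```

```bash
cat > lock.py <<'E'
from h import *
def lockm(save):
    w=shot("wrist",save)
    h=cv2.cvtColor(w["img"],cv2.COLOR_BGR2HSV)
    p=proj(w,[.4865,-.1835,.1])
    m=cv2.inRange(h,(12,110,60),(34,255,255))
    m=cv2.morphologyEx(m,cv2.MORPH_CLOSE,np.ones((9,9)))
    n,l,st,ce=cv2.connectedComponentsWithStats(m)
    print("pred",p.round(1))
    for i in range(1,n):
        if st[i,4]>150 and np.hypot(*(ce[i]-p))<90:
            print("comp",st[i],ce[i].round(1),onz(w,*ce[i],.1).round(4))
    return w
E
python3 - <<'E'
from lock import *
for _ in range(6): 
    T=tcp(); print(T[:3,3].round(4), T[:3,1].round(4)); camera("top")
lockm("w20")
a=np.radians(6.1);go([.4865,-.1835,.18],[np.cos(a),np.sin(a)])
E
```

```text
[ 0.482  -0.1724  0.1937] [ 0.0021 -0.0178 -0.9998]
[ 0.4821 -0.1729  0.1939] [ 0.0024 -0.0184 -0.9998]
[ 0.4821 -0.1721  0.1937] [ 0.0024 -0.0179 -0.9998]
[ 0.482  -0.1715  0.1935] [ 0.0022 -0.0175 -0.9998]
[ 0.482  -0.1711  0.1934] [ 0.0021 -0.0173 -0.9998]
[ 0.482  -0.1709  0.1933] [ 0.0021 -0.0173 -0.9998]
pred [321.2 258.7]
comp [ 300  237   46   43 1409] [322.7 256.8] [ 0.4874 -0.1821  0.1   ]
tcp [ 0.482  -0.1708  0.1932] toolz [0.995 0.103 0.   ] tooly [ 0.002 -0.017 -1.   ] travel cm [1.29 1.34 0.31]
turn deg -0.19 or -0.19
```

View pics/w20.png

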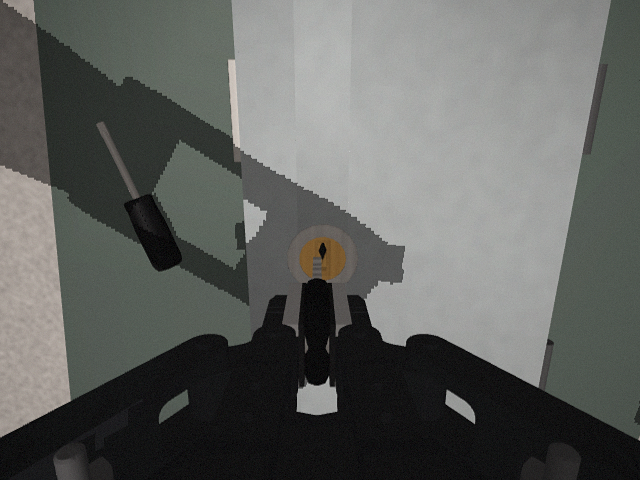

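carry_out(motion=[{"travel": [0.6, 0.6, 0.2], "turn": 0}, {"travel": [0.6, 0.8, 0.15], "turn": -0.2}, {"travel": [0, 0.8, 0], "turn": 0}, {"travel": [0, 0.7, 0], "turn": 0}, {"travel": [0, 0.5, 0], "turn": 0}])

```text
time_s: 18.2
position: [0.4875, -0.1832, 0.1566]
ee_rot: [-0.522, 0.53, -0.468, 0.477]
force: [-0.2, 0.5, -0.1]
width: 0.0081
```

```bash
python3 - <<'E'
from lock import *
for _ in range(5): 
    T=tcp(); print(T[:3,3].round(4), T[:3,1].round(4)); camera("top")
w=lockm("w21")
i=w["img"][210:310,260:390]; cv2.imwrite("pics/w21c.png",cv2.resize(i,None,fx=6,fy=6,interpolation=cv2.INTER_CUBIC)[:600])
a=np.radians(6.1);go([.487,-.1838,.144],[np.cos(a),np.sin(a)])
T=tcp(); tip=T[:3,3]+[0,0.0002,-.0378]; print("tip",tip.round(4),"proj",proj(w,tip).round(1),"lock",proj(w,[.487,-.1838,.1]))
E
```

```text
[ 0.4875 -0.1832  0.1566] [ 0.0022 -0.0175 -0.9998]
[ 0.4869 -0.1828  0.1556] [ 8.000e-04 -1.660e-02 -9.999e-01]
[ 0.487  -0.1828  0.1563] [ 0.0011 -0.0168 -0.9999]
[ 0.4874 -0.183   0.1571] [ 0.0021 -0.0174 -0.9998]
[ 0.4878 -0.1832  0.1577] [ 0.0031 -0.0179 -0.9998]
pred [313.3 257.6]
comp [ 288  232   54   50 1968] [314.2 255.3] [ 0.4868 -0.1822  0.1   ]
tcp [ 0.4882 -0.1834  0.1584] toolz [0.994 0.108 0.002] tooly [ 0.004 -0.019 -1.   ] travel cm [-0.    1.44 -0.12]
turn deg 0.09 or 0.09
tip [ 0.4882 -0.1832  0.1206] proj [316.4 271.3] lock [314.12581377 258.17684324]
```

View pics/w21c.png

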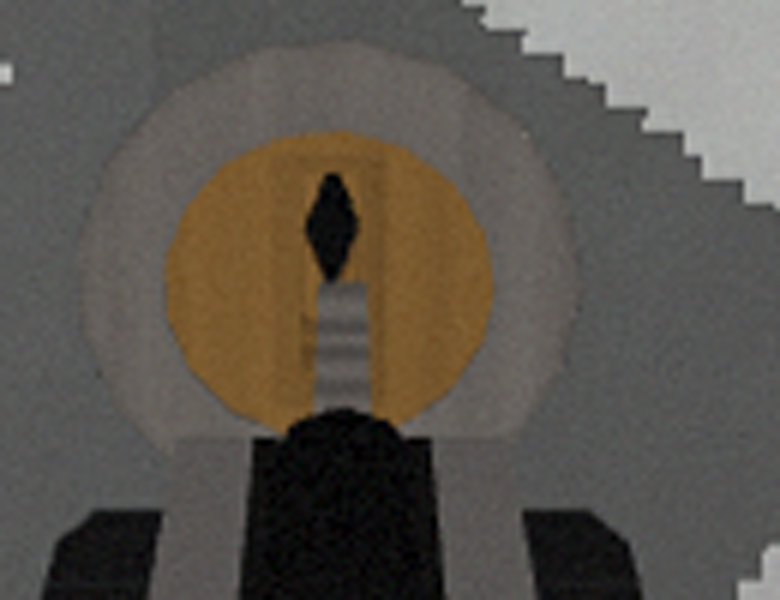

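```bash
python3 - <<'E'
from lock import *
w=shot("wrist","w22"); T=tcp(); print(T[:3,3].round(4), T[:3,1].round(4))
print("lock",onz(w,314.9,258.3,.1).round(4))
tip=T[:3,3]+[0,0.0002,-.0378]
for d in(.009,.0085,.0): print(d,proj(w,tip-T[:3,0]*d).round(1))
i=w["img"][210:310,260:390]; cv2.imwrite("pics/w22c.png",cv2.resize(i,None,fx=6,fy=6,interpolation=cv2.INTER_CUBIC)[:600])
E
```

```text
[ 0.4882 -0.1834  0.1585] [ 0.0043 -0.0186 -0.9998]
lock [ 0.4876 -0.184   0.1   ]
0.009 [316.2 253.6]
0.0085 [316.2 254.6]
0.0 [316.2 271. ]
```

View pics/w22c.png

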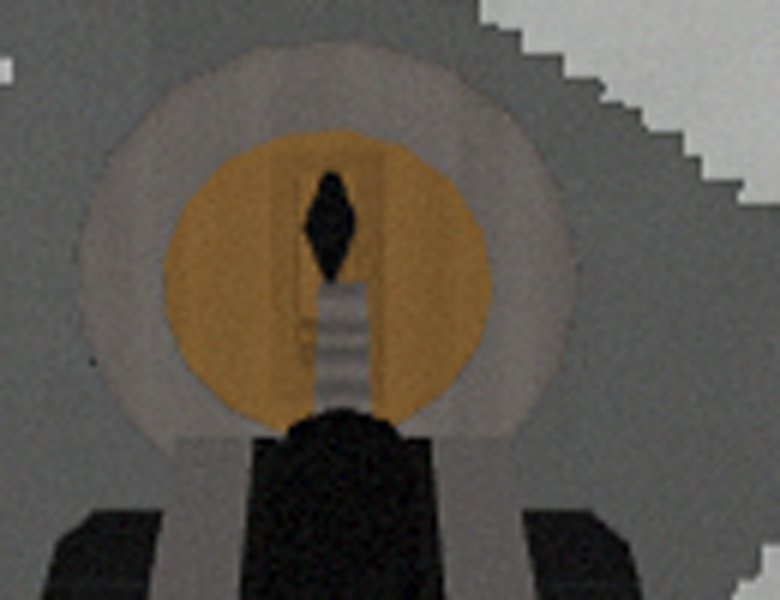

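carry_out(motion=[{"travel": [0, 0.5, -0.12], "turn": 0}, {"travel": [0, 0.6, 0], "turn": 0}, {"travel": [0, 0.4, 0], "turn": 0}])

```text
time_s: 18.85
position: [0.4879, -0.1843, 0.144]
ee_rot: [-0.523, 0.53, -0.466, 0.479]
force: [-0.8, -0.3, -0.4]
width: 0.0083
```

```bash
python3 - <<'E'
from lock import *
for _ in range(4): 
    T=tcp(); print(T[:3,3].round(4), T[:3,1].round(4)); camera("top")
w=lockm("w23"); T=tcp()
i=w["img"][210:310,260:390]; cv2.imwrite("pics/w23c.png",cv2.resize(i,None,fx=6,fy=6,interpolation=cv2.INTER_CUBIC)[:600])
a=np.radians(6.1);go([.4872,-.184,.144],[np.cos(a),np.sin(a)])
tip=T[:3,3]+[0,0.0002,-.0378]; print("tip",tip.round(4),"proj",proj(w,tip).round(1),proj(w,tip-T[:3,0]*.009),"lock",proj(w,[.4875,-.184,.1]))
print(env.sense()["force"])
E
```

```text
[ 0.4879 -0.1843  0.144 ] [ 0.0071 -0.0201 -0.9998]
[ 0.4875 -0.1841  0.1432] [ 0.006  -0.0196 -0.9998]
[ 0.4875 -0.184   0.1435] [ 0.0058 -0.0194 -0.9998]
[ 0.4877 -0.1842  0.1439] [ 0.0063 -0.0197 -0.9998]
pred [313.2 264.7]
comp [ 286  237   58   46 1996] [314.1 260.3] [ 0.4867 -0.1811  0.1   ]
tcp [ 0.4881 -0.1843  0.1445] toolz [0.994 0.108 0.005] tooly [ 0.007 -0.02  -1.   ] travel cm [-0.04  0.05 -0.09]
turn deg 0.1 or 0.1
tip [ 0.4881 -0.1841  0.1067] proj [316.3 271.1] [316.27160865 253.72550832] lock [315.07000147 265.82813165]
[ 0.23790393  0.524298   -1.03379978]
```

View pics/w23c.png

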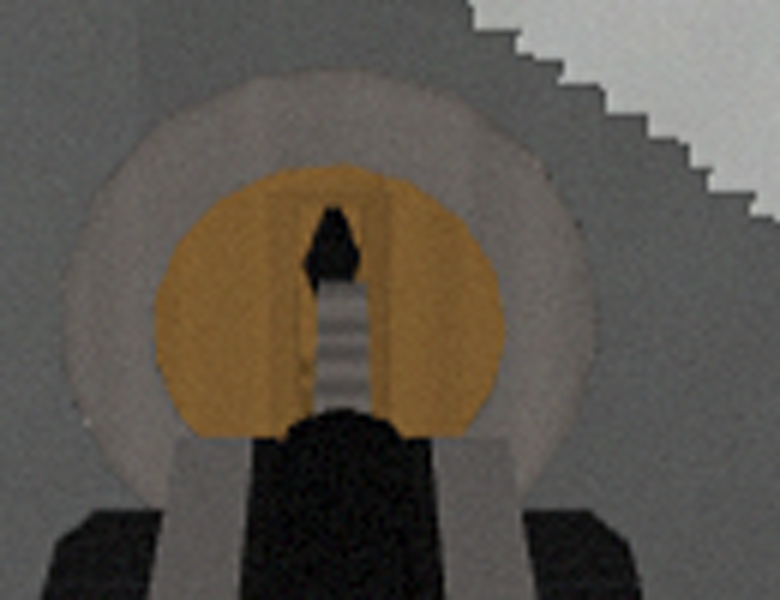

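carry_out(motion=[{"travel": [-0.05, 0.3, -0.1], "turn": 0}, {"travel": [0, 0.4, 0], "turn": 0}, {"travel": [0, 0.4, 0], "turn": 0}])

```text
time_s: 19.4
position: [0.4877, -0.1845, 0.1339]
ee_rot: [-0.523, 0.53, -0.465, 0.479]
force: [-2.3, 2.0, 3.2]
width: 0.0082
```

```bash
python3 - <<'E'
from lock import *
for _ in range(3): 
    T=tcp(); s=env.sense(); print(T[:3,3].round(4), T[:3,1].round(4),s["force"].round(1),s["torque"].round(2)); camera("top")
w=shot("wrist","w24")
i=w["img"][210:310,260:390]; cv2.imwrite("pics/w24c.png",cv2.resize(i,None,fx=6,fy=6,interpolation=cv2.INTER_CUBIC)[:600])
E
```

```text
[ 0.4877 -0.1845  0.1339] [ 0.0088 -0.021  -0.9997] [-2.3  2.   3.2] [0.57 0.42 0.02]
[ 0.4873 -0.184   0.133 ] [ 0.0078 -0.0199 -0.9998] [-0.3  1.3 -0.2] [ 0.22 -0.03  0.08]
[ 0.4872 -0.184   0.1332] [ 0.0075 -0.0199 -0.9998] [-0.9  0.1  0.1] [0.21 0.04 0.02]
```

View pics/w24c.png

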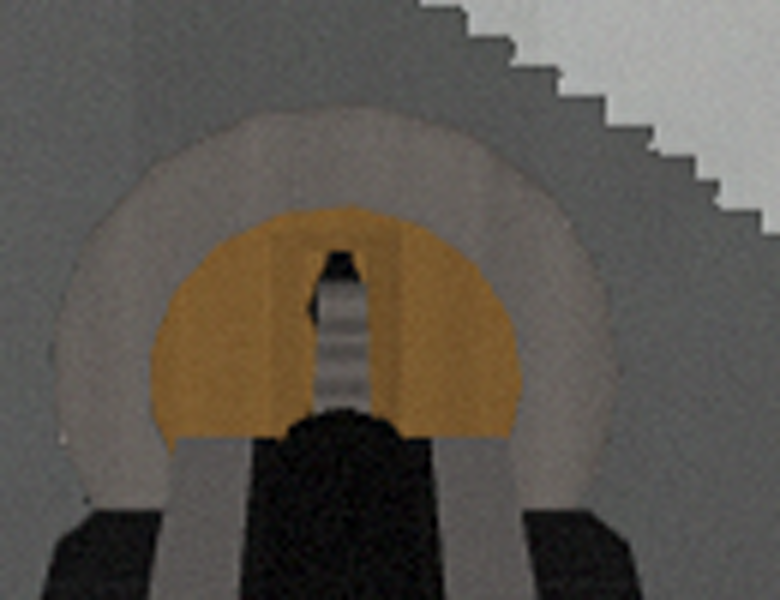

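carry_out(motion=[{"travel": [0, 0.3, 0], "turn": 0}, {"travel": [0, 0.3, 0], "turn": 0}])

```text
time_s: 19.8
position: [0.4876, -0.1836, 0.1281]
ee_rot: [-0.523, 0.529, -0.466, 0.479]
force: [-2.1, 2.2, 0.1]
width: 0.008
```

```bash
cat > st.py <<'E'
from h import *
import sys
for _ in range(int(sys.argv[1]) if len(sys.argv)>1 else 3): 
    T=tcp(); s=env.sense(); print(round(s["time_s"],2),T[:3,3].round(4), T[:3,1].round(4),"yaw",round(np.degrees(np.arctan2(T[1,2],T[0,2])),1),s["force"].round(1),s["torque"].round(2),"w",round(s["width"],4)); camera("top")
E
python3 st.py
```

```text
19.8 [ 0.4876 -0.1836  0.1281] [ 0.0079 -0.0192 -0.9998] yaw 6.2 [-2.1  2.2  0.1] [0.59 0.26 0.03] w 0.008
19.85 [ 0.4874 -0.1835  0.1275] [ 0.0076 -0.0189 -0.9998] yaw 6.2 [-0.5  3.2 -0.4] [ 0.56 -0.01  0.03] w 0.0077
19.9 [ 0.4874 -0.1836  0.1276] [ 0.0076 -0.019  -0.9998] yaw 6.2 [-0.3  2.7 -1.5] [0.62 0.1  0.01] w 0.0078
```

carry_out(motion=[{"travel": [-0.05, 0.25, 0], "turn": 0}, {"travel": [0, 0.2, 0], "turn": 0}])

```text
time_s: 20.15
position: [0.4879, -0.1837, 0.1256]
ee_rot: [-0.523, 0.53, -0.465, 0.479]
force: [-9.5, 7.1, 21.6]
width: 0.0081
```

```bash
python3 st.py
```

```text
20.15 [ 0.4879 -0.1837  0.1256] [ 0.0081 -0.0203 -0.9998] yaw 6.2 [-9.5  7.1 21.6] [ 1.18  1.86 -0.04] w 0.0081
20.2 [ 0.4878 -0.1836  0.1255] [ 0.0079 -0.02   -0.9998] yaw 6.2 [-6.8  5.1 14.1] [ 1.01  1.29 -0.02] w 0.0083
20.25 [ 0.4878 -0.1836  0.1256] [ 0.0081 -0.0201 -0.9998] yaw 6.2 [-6.7  5.4 14.3] [0.98 1.35 0.01] w 0.0081
```

carry_out(motion=[{"travel": [0, 0.05, 0], "turn": 3}, {"travel": [0, 0.05, 0], "turn": 3}, {"travel": [0, 0.06, 0], "turn": 3}, {"travel": [0, 0.06, 0], "turn": 3}])

```text
time_s: 20.7
position: [0.4875, -0.1836, 0.1259]
ee_rot: [-0.469, 0.475, -0.519, 0.533]
force: [-2.9, 4.1, 3.9]
width: 0.0079
```

```bash
python3 st.py 2
```

```text
20.7 [ 0.4875 -0.1836  0.1259] [ 0.0073 -0.0206 -0.9998] yaw -6.2 [-2.9  4.1  3.9] [ 0.64  0.64 -0.  ] w 0.0079
20.75 [ 0.4875 -0.1837  0.1259] [ 0.0072 -0.0206 -0.9998] yaw -6.3 [-2.8  4.4  4.5] [0.69 0.64 0.01] w 0.0083
```

carry_out(motion=[{"travel": [0, 0.07, 0], "turn": 3}, {"travel": [0, 0.07, 0], "turn": 3}, {"travel": [0, 0.07, 0], "turn": 3}])

```text
time_s: 21.1
position: [0.4869, -0.1836, 0.1241]
ee_rot: [-0.427, 0.433, -0.554, 0.568]
force: [-1.5, 1.4, 0.5]
width: 0.008
```

```bash
python3 st.py 2
```

```text
21.1 [ 0.4869 -0.1836  0.1241] [ 0.0058 -0.0205 -0.9998] yaw -15.1 [-1.5  1.4  0.5] [0.55 0.43 0.02] w 0.008
21.15 [ 0.4869 -0.1835  0.1239] [ 0.0057 -0.0204 -0.9998] yaw -15.2 [-1.8  2.3  1. ] [ 0.52  0.43 -0.04] w 0.0081
```

carry_out(motion=[{"travel": [0, 0.2, 0], "turn": 0}, {"travel": [0, 0.2, 0], "turn": 0}])

```text
time_s: 21.4
position: [0.4871, -0.1836, 0.12]
ee_rot: [-0.429, 0.434, -0.553, 0.567]
force: [-5.0, 5.1, 14.8]
width: 0.0079
```

```bash
python3 st.py 2
```

```text
21.4 [ 0.4871 -0.1836  0.12  ] [ 0.006  -0.0204 -0.9998] yaw -14.8 [-5.   5.1 14.8] [ 0.91  1.09 -0.03] w 0.0079
21.45 [ 0.487  -0.1836  0.1202] [ 0.0057 -0.0203 -0.9998] yaw -14.8 [-3.9  3.8  5.6] [0.73 0.62 0.03] w 0.0084
```

carry_out(motion=[{"travel": [0, 0.05, 0], "turn": -4}, {"travel": [0, 0.05, 0], "turn": -4}, {"travel": [0, 0.05, 0], "turn": -4}, {"travel": [0, 0.06, 0], "turn": -4}, {"travel": [0, 0.06, 0], "turn": -4}, {"travel": [0, 0.07, 0], "turn": -4}, {"travel": [0, 0.07, 0], "turn": -4}])

```text
time_s: 22.2
position: [0.4871, -0.1836, 0.1197]
ee_rot: [-0.556, 0.565, -0.426, 0.437]
force: [-4.4, 3.9, 6.6]
width: 0.0082
```

```bash
python3 st.py 2
```

```text
22.2 [ 0.4871 -0.1836  0.1197] [ 0.0047 -0.02   -0.9998] yaw 14.8 [-4.4  3.9  6.6] [ 0.78  0.9  -0.09] w 0.0082
22.25 [ 0.4871 -0.1836  0.1196] [ 0.0048 -0.02   -0.9998] yaw 15.0 [-3.4  3.6  4.7] [0.7  0.67 0.  ] w 0.0078
```

carry_out(motion=[{"travel": [0, 0.07, 0], "turn": -3}, {"travel": [0, 0.07, 0], "turn": -3}, {"travel": [0, 0.07, 0], "turn": -3}, {"travel": [0, 0.07, 0], "turn": -3}])

```text
time_s: 22.7
position: [0.4871, -0.1835, 0.117]
ee_rot: [-0.599, 0.61, -0.362, 0.372]
force: [-2.5, 3.0, 2.1]
width: 0.0084
```

```bash
python3 st.py 2
```

```text
22.7 [ 0.4871 -0.1835  0.117 ] [ 0.0045 -0.0198 -0.9998] yaw 27.5 [-2.5  3.   2.1] [ 0.6   0.48 -0.07] w 0.0084
22.75 [ 0.487  -0.1835  0.1169] [ 0.0045 -0.0198 -0.9998] yaw 27.6 [-2.   1.7  0.1] [ 0.6   0.24 -0.07] w 0.0079
```

carry_out(motion=[{"travel": [0, 0.2, 0], "turn": 0}, {"travel": [0, 0.2, 0], "turn": 0}, {"travel": [0, 0.2, 0], "turn": 0}])

```text
time_s: 23.1
position: [0.4871, -0.1836, 0.1108]
ee_rot: [-0.599, 0.609, -0.363, 0.373]
force: [-3.4, 3.8, 4.0]
width: 0.0083
```

```bash
python3 st.py 2
```

```text
23.1 [ 0.4871 -0.1836  0.1108] [ 0.0044 -0.0196 -0.9998] yaw 27.2 [-3.4  3.8  4. ] [ 0.65  0.59 -0.07] w 0.0083
23.15 [ 0.487  -0.1836  0.1105] [ 0.0044 -0.0196 -0.9998] yaw 27.2 [-2.2  2.9  2.5] [ 0.59  0.39 -0.02] w 0.008
```

carry_out(motion=[{"travel": [0, 0.15, 0], "turn": 0}, {"travel": [0, 0.15, 0], "turn": 0}])

```text
time_s: 23.4
position: [0.4873, -0.1837, 0.1096]
ee_rot: [-0.598, 0.609, -0.363, 0.373]
force: [-10.2, 6.8, 20.2]
width: 0.0085
```

```bash
python3 st.py 2
```

```text
23.4 [ 0.4873 -0.1837  0.1096] [ 0.0041 -0.0196 -0.9998] yaw 27.2 [-10.2   6.8  20.2] [ 1.29  1.77 -0.14] w 0.0085
23.45 [ 0.4872 -0.1837  0.1096] [ 0.004  -0.0195 -0.9998] yaw 27.2 [-7.4  6.  14.9] [ 1.19  1.44 -0.06] w 0.0082
```

carry_out(motion=[{"travel": [0, 0.06, 0], "turn": 5}, {"travel": [0, 0.06, 0], "turn": 5}, {"travel": [0, 0.06, 0], "turn": 5}, {"travel": [0, 0.06, 0], "turn": 5}, {"travel": [0, 0.06, 0], "turn": 5}, {"travel": [0, 0.06, 0], "turn": 5}, {"travel": [0, 0.06, 0], "turn": 5}, {"travel": [0, 0.06, 0], "turn": 5}, {"travel": [0, 0.06, 0], "turn": 5}, {"travel": [0, 0.06, 0], "turn": 5}], newtons=90)

```text
time_s: 24.5
position: [0.4871, -0.1836, 0.1107]
ee_rot: [-0.379, 0.385, -0.589, 0.601]
force: [-4.4, 3.7, 7.8]
width: 0.0076
```

```bash
python3 st.py 2; python3 -c "
from h import *;print(env.sense()['joints'].round(2))"
```

```text
24.5 [ 0.4871 -0.1836  0.1107] [ 0.0021 -0.0204 -0.9998] yaw -24.6 [-4.4  3.7  7.8] [0.82 0.84 0.19] w 0.0076
24.55 [ 0.4871 -0.1835  0.1107] [ 0.002  -0.0203 -0.9998] yaw -24.9 [-5.5  4.5  7.9] [0.88 0.95 0.06] w 0.0075
[-0.5   0.09  1.91 -0.02  1.13 -0.06]
```

carry_out(motion=[{"travel": [0, 0.15, 0], "turn": 0}, {"travel": [0, 0.12, 0], "turn": 0}])

```text
time_s: 24.8
position: [0.4872, -0.1836, 0.1106]
ee_rot: [-0.379, 0.386, -0.588, 0.601]
force: [-7.0, 4.5, 12.6]
width: 0.0076
```

```bash
python3 st.py 2
```

```text
24.8 [ 0.4872 -0.1836  0.1106] [ 0.0016 -0.0204 -0.9998] yaw -24.5 [-7.   4.5 12.6] [1.06 1.31 0.07] w 0.0076
24.85 [ 0.4872 -0.1836  0.1106] [ 0.0015 -0.0204 -0.9998] yaw -24.5 [-7.2  5.5 12.1] [1.09 1.34 0.06] w 0.0076
```

```bash
python3 - <<'E'
from h import *
w=shot("wrist","w25"); i=w["img"][200:420,190:450]; cv2.imwrite("pics/w25c.png",cv2.resize(i,None,fx=2.7,fy=2.7,interpolation=cv2.INTER_CUBIC))
s=shot("scene","s25"); i=s["img"][180:300,130:280]; cv2.imwrite("pics/s25c.png",cv2.resize(i,None,fx=5,fy=5,interpolation=cv2.INTER_CUBIC))
E
```

```text
(no output)
```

View pics/w25c.png

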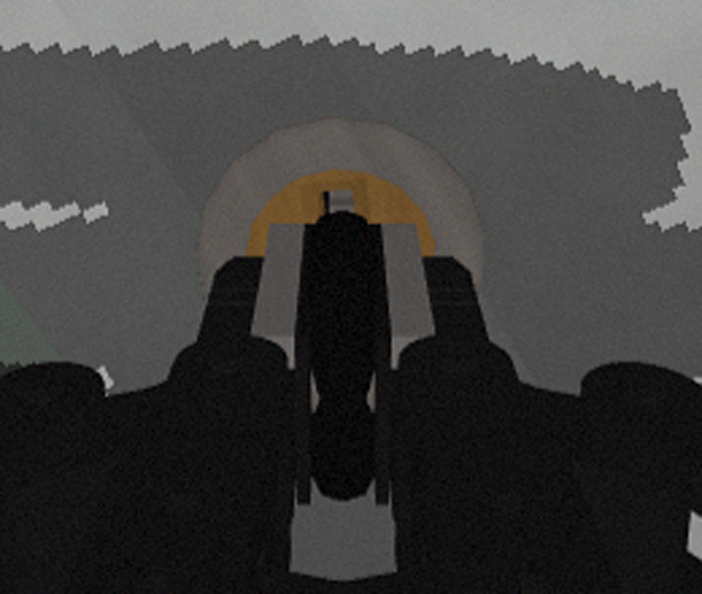

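View pics/s25c.png

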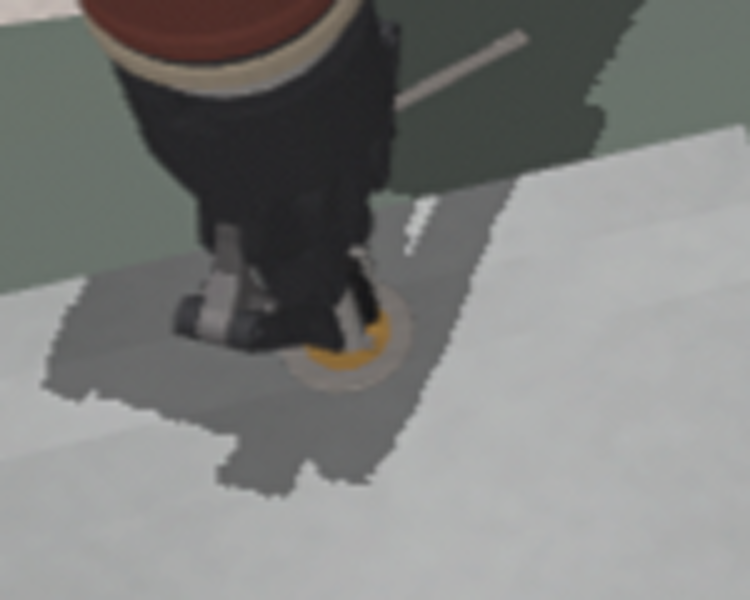

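carry_out(motion=[{"travel": [0, 0.1, 0], "turn": 4}, {"travel": [0, 0.1, 0], "turn": 4}, {"travel": [0, 0.1, 0], "turn": 4}])

```text
time_s: 25.3
position: [0.4871, -0.1835, 0.1106]
ee_rot: [-0.313, 0.319, -0.626, 0.639]
force: [-6.3, 5.8, 10.1]
width: 0.0077
```

```bash
python3 st.py 2
```

```text
25.3 [ 0.4871 -0.1835  0.1106] [ 7.000e-04 -2.070e-02 -9.998e-01] yaw -36.8 [-6.3  5.8 10.1] [0.96 1.17 0.12] w 0.0077
25.35 [ 0.4872 -0.1836  0.1107] [ 7.000e-04 -2.070e-02 -9.998e-01] yaw -37.1 [-5.   4.8 10. ] [0.95 1.14 0.08] w 0.0078
```

carry_out(motion=[{"travel": [0, 0.1, 0], "turn": 5}, {"travel": [0, 0.1, 0], "turn": 5}, {"travel": [0, 0.1, 0], "turn": 5}, {"travel": [0, 0.1, 0], "turn": 5}, {"travel": [0, 0.1, 0], "turn": 5}, {"travel": [0, 0.1, 0], "turn": 5}, {"travel": [0, 0.1, 0], "turn": 5}, {"travel": [0, 0.1, 0], "turn": 5}])

```text
time_s: 26.2
position: [0.4872, -0.1834, 0.1107]
ee_rot: [-0.072, 0.074, -0.696, 0.711]
force: [-5.5, 4.7, 10.5]
width: 0.0081
```

```bash
python3 st.py 2
```

```text
26.2 [ 0.4872 -0.1834  0.1107] [-0.0015 -0.0215 -0.9998] yaw -78.1 [-5.5  4.7 10.5] [1.01 1.17 0.23] w 0.0081
26.25 [ 0.4872 -0.1834  0.1107] [-0.0014 -0.0215 -0.9998] yaw -78.4 [-5.6  4.8 10.5] [1.07 1.16 0.1 ] w 0.0079
```

carry_out(motion=[{"travel": [0, 0.1, 0], "turn": 4}, {"travel": [0, 0.1, 0], "turn": 4}, {"travel": [0, 0.1, 0], "turn": 3}])

```text
time_s: 26.6
position: [0.4873, -0.1834, 0.1107]
ee_rot: [-0.003, 0.005, -0.699, 0.715]
force: [-5.7, 5.6, 10.3]
width: 0.0077
```

```bash
python3 st.py 4; python3 - <<'E'
from h import *
w=shot("wrist","w26"); i=w["img"][200:420,190:450]; cv2.imwrite("pics/w26c.png",cv2.resize(i,None,fx=2.7,fy=2.7,interpolation=cv2.INTER_CUBIC))
s=shot("scene","s26"); t=shot("top","t26")
E
```

```text
26.6 [ 0.4873 -0.1834  0.1107] [-0.002  -0.0217 -0.9998] yaw -89.4 [-5.7  5.6 10.3] [0.96 1.2  0.2 ] w 0.0077
26.65 [ 0.4874 -0.1834  0.1108] [-0.0018 -0.0218 -0.9998] yaw -89.5 [-4.9  5.1 10.7] [1.06 1.1  0.19] w 0.0076
26.7 [ 0.4874 -0.1834  0.1107] [-0.0018 -0.0218 -0.9998] yaw -89.3 [-5.7  4.4 11. ] [0.97 1.06 0.14] w 0.0073
26.75 [ 0.4874 -0.1834  0.1107] [-0.0018 -0.0217 -0.9998] yaw -89.2 [-5.8  6.  10.2] [1.01 1.1  0.08] w 0.0076
```

View pics/w26c.png

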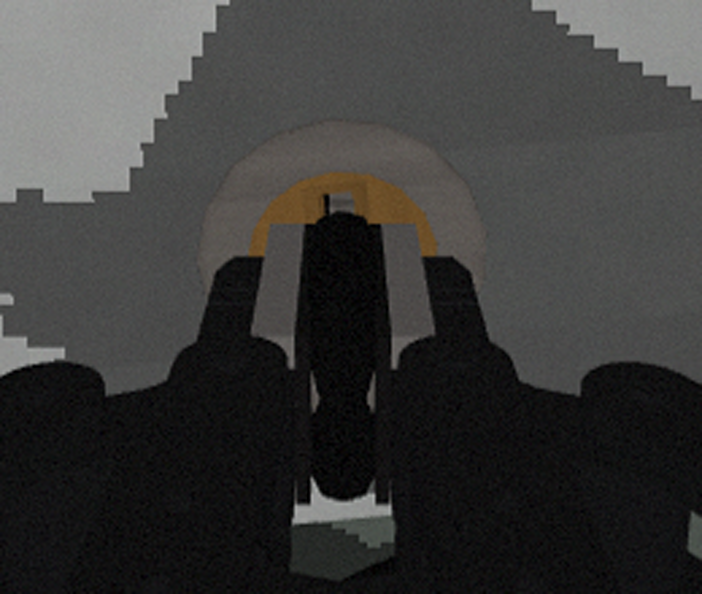

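View pics/s26.png

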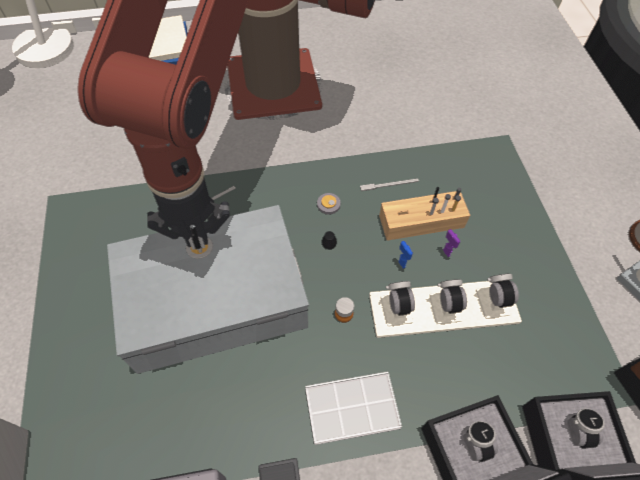

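```bash
python3 - <<'E'
import cv2
i=cv2.imread("pics/t26.png")[160:300,165:325]; cv2.imwrite("pics/t26c.png",cv2.resize(i,None,fx=4.2,fy=4.2,interpolation=cv2.INTER_CUBIC))
i=cv2.imread("pics/s26.png")[260:345,360:530]; cv2.imwrite("pics/s26c.png",cv2.resize(i,None,fx=4.4,fy=4.4,interpolation=cv2.INTER_CUBIC))
E
```

```text
(no output)
```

View pics/t26c.png

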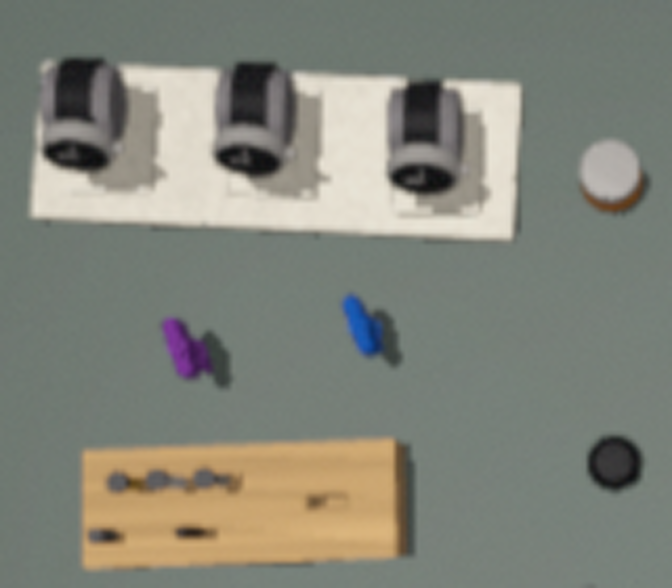

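View pics/s26c.png

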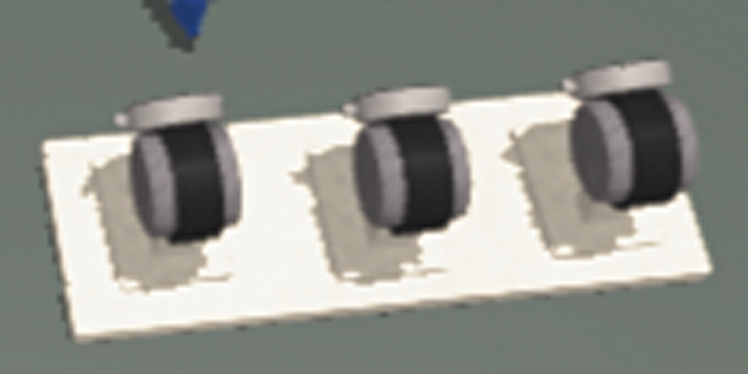

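Both views show the placed stand upright between its neighbours and facing the same way, 3 to 5 mm behind the line. The key is held at 95° of tool turn with a steady 10 N push, so I'll hand the job in.

```bash
python3 - <<'E'
from h import *
s=env.sense(); print(s["time_s"],s["width"],s["force"],s["qd"].round(3)); print(env.close_job())
E
```

```text
26.95 0.007809463241988056 [-4.55729043  4.28395147  9.83137592] [ 0.002 -0.001 -0.    -0.001  0.     0.   ]
the job is handed in; nothing more can be done
None
```

I carried out both parts and handed the job in at 27 s of the 72 s allowed. No verdict was reported, so the results below rest on my own checks.

- **Watch stand:** it stands upright and released on the plinth between the other two, facing the same way. In the last pictures it is about 4–5 mm behind the line, against an allowed 18 mm. The other two stands, the loupe and the oil jar look undisturbed.
- **Key:** I drew it from the tool block and eased it past the upper lever at about 21° clockwise, then past the lower one at 20–25° anticlockwise. I pressed it down to a firm stop, then turned it clockwise.
- **At hand-in:** the arm was still, pressing down with about 10 N and gripping the key at 90 N. The tool stood 95° past rest, so I estimate the plug at about 90°; its angle could not be read directly.

**Disagreements and overshoots:**
- **Depth:** after I tightened the grip, the firm stop read 1 mm higher than before. I took this as the key shifting in the pads, because the plug then turned well past the 31° it allows when the key is not home.
- **Contact force:** for a moment it reached 15–22 N when the key met each lever and the final stop, above the 3–8 N advised. I eased it to about 4–7 N before twisting.
- **Tilt:** the tool ended about 0.02 rad off vertical, against the key's limit of 0.15 rad.

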